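Hold the magnifier over the fossil slide

ROBOT

A 6-joint arm with a two-finger parallel gripper is mounted at the origin on the work surface. World frame = base frame: x ahead of the robot, y to its left, z up, the work surface at z = 0. Lengths are in m, angles in degrees, forces in N, time in s.
With the tool pointing down it reaches from about 0.35 to 0.875 m from the base axis. Payload 4.2 kg.
Tool frame: the origin (TCP) lies midway between the tips of the shut fingers; the grasp point (between the pads) lies 19 mm behind it; z points along the fingers, y is the direction in which the jaws open and shut (so a half turn about z gives the same grasp; the last joint's range is limited). The gripper opens to 87 mm and grips with 3 to 60 N. Pads are 19 mm wide; open, the fingers measure 117 mm over their backs; the gripper's body (75 mm by 190 mm) begins 51 mm behind the grasp point.
Start: joints at [-48.266, 22.042, 0.453, 0, -68.411, -14.817], TCP at [0.283, -0.557, 0.223] pointing down, gripper open.
Joint ranges: [-179.83, 179.83], [-69.29, 118.12], [-61.27, 80.66], [-181.25, 117.63], [-171.15, -9.14], [-177.46, 177.46]. Speed limits (degrees/s): [159.86, 159.86, 180, 180, 180, 180].

INTERFACE

Orientations are given as a 3x3 rotation matrix whose columns are the frame's x, y, z axes.
In Python, from station import sense, capture, get_calibration, finish_job, spot_in, spot_point gives the robot as it stands.
- The arm moves only by the shell command python3 -m inch 'ROWS'. ROWS is JSON, a list of rows, each an object with "fingers": the finger opening in cm, from 0 to 8.7; "delta_pos": the shift along the tool's x, y, z in cm, a list of three; "spin": the turn about the tool's z in degrees. In form: [{"fingers": fingers, "delta_pos": [dx, dy, dz], "spin": spin}, ...]. A call has 1 to 20 rows; each row is the pose to reach, as a shift and turn from the pose commanded when the call began, along the tool's axes at that moment; what a row does not reach only later rows make up. A row lasts 1/10 s, in which the tool goes at most 50 mm and 8.59 degrees, less where a joint would pass 70% of its speed; a pose out of reach is approached as far as the arm can. A call with a gripper value outside its range is refused whole. The fingers move at their own pace and stop on an object; the grip force is fixed at half the most. Time passes only in rows, so rows that repeat a pose let the fingers close. It gives the time, the measured TCP pose, the force and the opening at its end, in the units of the state.
- sense(): the state, without advancing time (a new reading comes with each control period).
- capture(name): name is "side" or "top"; returns the picture (400x640x3 uint8, red, green, blue); there is no depth.
- get_calibration(name): a dict with "K" (3x3 intrinsics, pixels), "T" (4x4, takes a point from camera to world coordinates). Camera axes: x right, y up, looking along -z (the intrinsics and any distortion apply to the point x, -y, -z); pixel columns grow to the right and rows downward; lengths in m; the calibration is good to about 2 mm. A picture is of the moment at which its call begins. get_calibration takes no time and is no camera call.
- finish_job(): hands the job in, once; it reports no verdict.
Trained networks look in the newest picture that a camera, given by its name, has taken for a name from the list of things; names that differ only in an ending like _2 or _b are one class to them, and where a whole thing is asked for, a point or a joint stands for the part that bears it (a point fixed in the world has none). Each returns a list of dicts, best first, with "conf" (0 to 1); they miss things now and then, are a little off and sometimes report something else, mostly with a low value. They report only what shows in the picture. A call takes as long as a camera call. They do not tell look-alikes from the thing itself.
- spot_in(camera, target): "extent" ([left, top, right, bottom] as shares, 0 to 1, of the picture: columns of its width, rows of its height, round what is visible of it).
- spot_point(camera, target): "location" ([column, row] as shares, 0 to 1, of the picture: columns of its width, rows of its height: a listed point, or the origin of a listed thing).
The state is a dict: "time_s": time; "joints": joint angles; "joint_velocities": joint speeds; "effort": joint torques, N m; "tcp_pos": TCP position; "ee_rot": TCP orientation; "wrist_force": force on the tool from outside, world axes, zero at the start; "moment": the same for the moment, N m; "gripper_width": opening from 0.0 (shut) to 1.0 (fully open).
Only numpy, scipy, OpenCV 4.12 (cv2) and the standard library are available. Lean on these libraries where they do the work, as an engineer would, in place of code of your own. Each camera call takes 0.05 s, during which the arm holds its last target.

TASK

Take the blue lid off the blue tub by its orange tab, tipping the tab side well up (about 20 degrees) while the opposite edge still rests on the rim, then lift it off and lay it gently, right way up, flat on the bench beside the tub and let go of it. Then take the magnifier out of the tub by its red grip post, carry it over the vial rack without disturbing anything else, and hold it still and level with its lens centred over the fossil on the glass slide, frame in line with the slide, about a centimetre above the fossil and touching nothing below. Finish there, still holding the magnifier in the air.

Things in the scene. Friction and masses are not known exactly. Their poses are not given: they have to be found in the camera images.
- tub: Blue rectangular open-topped storage tub, fixed to the bench: outside 132 mm along its x, 120 mm along its y, 70 mm high; walls and floor 4 mm (clear inside 124 x 112 mm). Origin at the centre of its underside, z up. The magnifier stands inside, under the lid.
- lid: Blue loose lid on the tub's rim, about 90 g: top plate 144 x 132 x 4 mm, with a 3 mm thick skirt hanging 8 mm down outside the tub's walls with 3 mm of play. Origin at the centre of the plate's underside (70 mm above the bench when seated, 8 mm when lying right way up on the bench). x runs along the tub's x towards the orange tab.
- lid_mid (a point): Centre of the lid's top plate, half-way through it (2 mm above the lid's origin); axes as the lid's.
- lid_tab (a point): Centre of the orange grip tab that stands up on the lid's top at the edge away from the robot: 24 mm wide along the lid's y, 12 mm along the lid's x, 32 mm high above the plate; the point is half-way up (16 mm above the plate's top, 60 mm along the lid's x from the lid's middle). Axes as the lid's.
- lid_near_edge (a point): Middle of the lid's edge opposite the tab (72 mm from the lid's middle along its -x), level with the underside of the top plate. The edge about which the lid tips.
- tub_near_rim (a point): Middle of the outer edge of the tub's rim on the side opposite the tab (66 mm from the tub's middle along its -x), 70 mm above the bench; axes as the tub's.
- lens (a point): Hand magnifier: flat black frame 76 mm long (x), 44 mm wide (y), 6 mm thick, with a clear lens window 48 x 36 mm and an upright red grip post at one end. This point is the centre of the lens window, on the underside; x is the long direction, pointing away from the post, z up. The frame reaches 30 mm from here along +x and 46 mm along -x.
- mag_grip (a point): Centre of the magnifier's red grip post: 18 mm along x, 12 mm along y, 50 mm high (from 6 to 56 mm above the frame's underside). Half-way up, 36 mm along -x from the lens centre and 31 mm above the underside. The post's top is 10 mm below the tub's rim at the start. Axes as the lens's.
- magnifier: The magnifier, about 60 g; origin and axes as lens. At the start it lies flat on the tub's floor (underside 4 mm above the bench), its long side along the tub's x within about 12 degrees, post end towards the robot.
- stage: White microscope light base, fixed, 150 mm (x) x 130 mm (y) x 25 mm high, with a black disc on top, an aluminium slide holder 84 x 44 x 12 mm in its middle, a glass slide 76 x 26 x 2 mm on that and a brown fossil chip on the slide. Origin at the centre of its underside, z up.
- specimen (a point): Middle of the top of the fossil chip (24 x 18 x 4 mm), the highest point of the stage, 43 mm above the bench; the slide's top is 4 mm lower. x is the slide's long direction, z up.
- rack: Green vial rack, fixed, 250 mm (x) x 50 mm (y) x 45 mm high, standing between tub and stage, with four vials in it. Origin at the centre of its underside.
- vial0: Loose capped vial, 22 mm diameter, 100 mm high, standing on the bench in a hole of the rack; origin at the centre of its underside.
- vial1: Loose capped vial, 22 mm diameter, 100 mm high, standing on the bench in a hole of the rack; origin at the centre of its underside.
- vial2: Loose capped vial, 22 mm diameter, 100 mm high, standing on the bench in a hole of the rack; origin at the centre of its underside.
- vial3: Loose capped vial, 22 mm diameter, 100 mm high, standing on the bench in a hole of the rack; origin at the centre of its underside.
- bottle: Loose amber bottle, 56 mm diameter, 140 mm high, upright at the back; origin at the centre of its underside.
- jar: Loose jar, 60 mm diameter, 80 mm high, upright at the back; origin at the centre of its underside.
- dish: Loose clear open dish, 90 mm diameter, 14 mm high, at the back; origin at the centre of its underside.
- brush: Loose brush, 160 mm long, lying at the back; origin at its underside.
Not all that is in view belongs to the job. Leave any turquoise look-alike of the lid alone. There is more than one size of the stage; the job needs the smaller.

How it is judged:
By the outcome, as a careful person would: the job done as asked, in the order asked, and still so for the second after the job is handed in, while the arm keeps its last pose, push and grip.
It also fails if it takes over 64 s, if anything falls off the work surface, if the arm or the gripper's body presses on something with over 40 N, if the wrist force passes 120 N, or if a joint passes its speed limit or range.

## Working session

There is one attempt and no reset: what is moved stays moved. The work goes in short steps, Python scripts to look and compute and a shell command to move; the robot and the scene stay as the last step left them, time stands still between calls to the robot, and variables do not carry over. Pictures are saved under pics/ and viewed, and the job is handed in when it is done.

```bash
ls; mkdir -p pics; python3 - <<'E'
from station import *
import cv2,numpy as np
s=sense();print({k:np.round(v,3).tolist() for k,v in s.items()})
for n in("top","side"):
    im=capture(n);cv2.imwrite(f"pics/{n}0.png",im[:,:,::-1])
    c=get_calibration(n);print({k:np.round(v,4).tolist() if not isinstance(v,str) else v for k,v in c.items()})
E
```

```text
pics
{'time_s': 0.0, 'joints': [-48.267, 22.091, 0.378, -0.028, -68.41, -14.817], 'joint_velocities': [0.05, 0.082, -0.082, 0.026, -0.068, 0.038], 'effort': [0.0, -39.066, 18.741, 4.22, 0.011, -0.0], 'tcp_pos': [0.283, -0.557, 0.221], 'ee_rot': [[-0.892, -0.453, -0.001], [-0.453, 0.892, 0.002], [0.0, 0.002, -1.0]], 'wrist_force': [0.681, -0.364, 0.414], 'moment': [-0.023, 0.011, -0.026], 'gripper_width': 1.0}
{'K': [[420.0869, 0.0, 325.6088], [0.0, 420.0869, 207.8234], [0.0, 0.0, 1.0]], 'T': [[-0.0083, 0.9957, -0.0921, 0.403], [-1.0, -0.0081, 0.0025, -0.0922], [0.0017, 0.0921, 0.9958, 1.4301], [0.0, 0.0, 0.0, 1.0]]}
{'K': [[421.706, 0.0, 319.8417], [0.0, 421.706, 196.5681], [0.0, 0.0, 1.0]], 'T': [[-0.7184, 0.4963, -0.4874, -0.0421], [-0.6956, -0.5223, 0.4934, 0.428], [-0.0097, 0.6935, 0.7204, 0.8556], [0.0, 0.0, 0.0, 1.0]]}
```

View pics/top0.png

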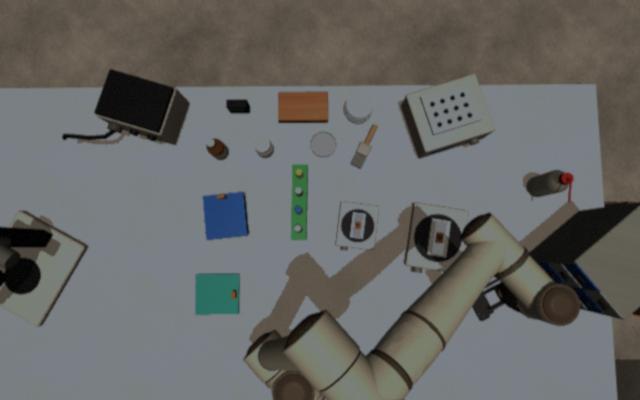

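View pics/side0.png

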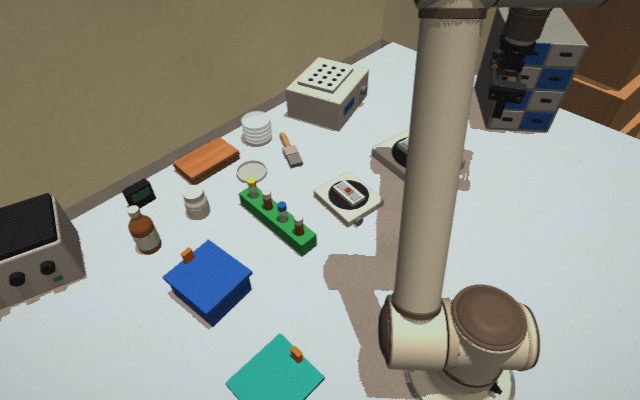

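Candidates in the top view are the blue lid at (225,215), which is the one I want, and the turquoise look-alike at (217,294). For the stage they are the small one at (357,226), which I want, and the large one at (437,238). Next I'll measure and check with close crops.

```bash
cat > h.py <<'E'
import numpy as np,cv2
from station import *
def P(cam,X):
    c=get_calibration(cam);K=np.array(c["K"]);T=np.linalg.inv(np.array(c["T"]))
    p=(T[:3,:3]@np.atleast_2d(X).T).T+T[:3,3]
    q=np.c_[p[:,0],-p[:,1],-p[:,2]]@K.T
    return q[:,:2]/q[:,2:]
def ray(cam,uv):
    c=get_calibration(cam);K=np.array(c["K"]);T=np.array(c["T"])
    d=np.linalg.solve(K,[uv[0],uv[1],1]);d=T[:3,:3]@np.array([d[0],-d[1],-d[2]])
    return T[:3,3],d
def onz(cam,uv,z):
    o,d=ray(cam,uv);return o+d*(z-o[2])/d[2]
def spots(cam,name,z=None,k=3):
    for r in spot_point(cam,name)[:k]:
        uv=np.array(r["location"])*[640,400]
        print(cam,name,round(r["conf"],2),uv.round(1),onz(cam,uv,z).round(4) if z is not None else "")
def crop(cam,im,u0,v0,u1,v1,s,fn):
    cv2.imwrite(fn,cv2.resize(im[v0:v1,u0:u1,::-1],None,fx=s,fy=s,interpolation=cv2.INTER_CUBIC))
E
python3 - <<'E'
from h import *
print(get_calibration("top").keys())
a=capture("top");b=capture("side")
Z=dict(lid_mid=.072,lid_tab=.090,lid_near_edge=.07,specimen=.043,stage=0,rack=0)
for n,z in Z.items():
    for c in("top","side"): spots(c,n,z)
crop("top",a,190,150,410,270,3.6,"pics/t1.png")
crop("side",b,150,160,400,330,3.2,"pics/s1.png")
E
```

```text
dict_keys(['K', 'T'])
top lid_mid 0.9 [217.9 292.3] [0.261  0.2497 0.072 ]
top lid_mid 0.69 [224.  215.5] [0.5063 0.2338 0.072 ]
top lid_mid 0.61 [321.8 144.4] [ 0.7384 -0.0848  0.072 ]
side lid_mid 0.79 [276.1 378.4] [0.2256 0.2772 0.072 ]
side lid_mid 0.57 [206.3 275.4] [0.5016 0.2353 0.072 ]
top lid_tab 0.94 [230.4 293.3] [0.2595 0.2059 0.09  ]
top lid_tab 0.66 [220.  193.7] [0.5753 0.2432 0.09  ]
top lid_tab 0.3 [324.9 142.1] [ 0.7414 -0.0951  0.09  ]
side lid_tab 0.82 [294.  353.8] [0.2289 0.2276 0.09  ]
side lid_tab 0.63 [187.8 254.5] [0.5648 0.236  0.09  ]
side lid_tab 0.48 [256.3 205.7] [0.568  0.0344 0.09  ]
top lid_near_edge 0.92 [199.6 289.1] [0.2714 0.3088 0.07  ]
top lid_near_edge 0.56 [228.7 236.6] [0.438  0.2182 0.07  ]
side lid_near_edge 0.67 [277.4 222.9] [0.5024 0.0256 0.07  ]
side lid_near_edge 0.62 [228.5 291. ] [0.4362 0.225  0.07  ]
top specimen 0.62 [357.1 226.7] [ 0.4679 -0.1992  0.043 ]
top specimen 0.61 [441.4 242.1] [ 0.4149 -0.4761  0.043 ]
side specimen 0.92 [347.1 188. ] [ 0.4764 -0.2029  0.043 ]
side specimen 0.85 [421.4 146.2] [ 0.4324 -0.4904  0.043 ]
top stage 0.69 [355.1 227.4] [ 0.4675 -0.1956  0.    ]
top stage 0.57 [434.7 237.9] [ 0.4295 -0.4656  0.    ]
top stage 0.39 [364.  144.2] [ 0.7557 -0.2307  0.    ]
side stage 0.91 [415.1 158.4] [ 0.4377 -0.4768  0.    ]
side stage 0.58 [349.1 198.7] [ 0.4716 -0.2085  0.    ]
top rack 0.77 [299.6 203.9] [ 0.5494 -0.0069  0.    ]
top rack 0.25 [298.3 176.3] [ 0.6449 -0.0027  0.    ]
side rack 0.66 [277.3 222.5] [ 0.5521 -0.011   0.    ]
```

View pics/t1.png

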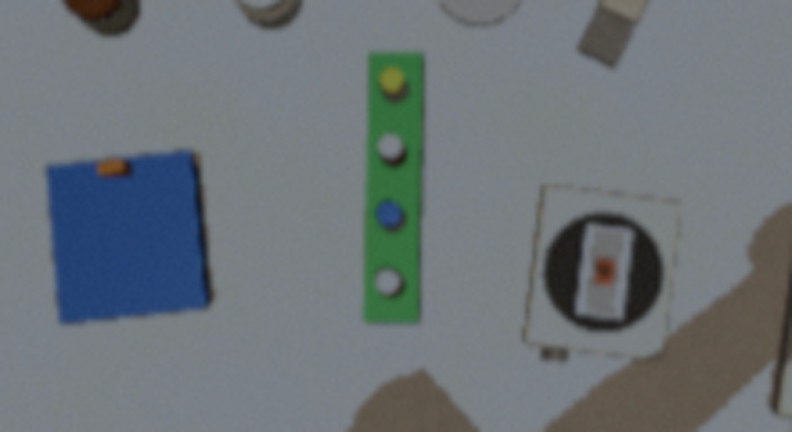

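View pics/s1.png

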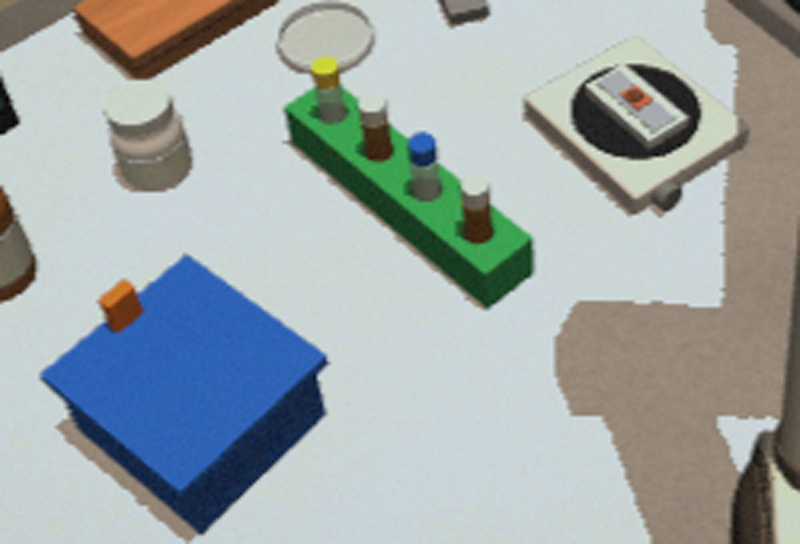

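```bash
cat >> h.py <<'E'
def box(c,R,lo,hi):
    p=np.array([[x,y,z] for x in(lo[0],hi[0]) for y in(lo[1],hi[1]) for z in(lo[2],hi[2])])
    return p@R.T+c
def Rz(d):
    a=np.radians(d);return np.array([[np.cos(a),-np.sin(a),0],[np.sin(a),np.cos(a),0],[0,0,1]])
def sil(cam,boxes,S=8,win=None):
    u0,v0,u1,v1=win;m=np.zeros(((v1-v0)*S,(u1-u0)*S),np.uint8)
    for b in boxes:
        q=((P(cam,b)-[u0,v0]+.5)*S).astype(np.float32)
        cv2.fillConvexPoly(m,cv2.convexHull(q).astype(np.int32),255)
    return cv2.resize(m,(u1-u0,v1-v0),interpolation=cv2.INTER_AREA)/255.
def fit(cams,masks,wins,boxfn,x0,step):
    from scipy.optimize import minimize
    f=lambda x:sum(np.abs(sil(c,boxfn(x),8,w)-m).sum() for c,m,w in zip(cams,masks,wins))
    sim=np.vstack([x0]+[np.array(x0)+np.eye(len(x0))[i]*step[i] for i in range(len(x0))])
    r=minimize(f,x0,method="Nelder-Mead",options=dict(initial_simplex=sim,xatol=1e-5,fatol=.05,maxiter=300));return r.x,r.fun
E
python3 - <<'E'
from h import *
ims={"top":cv2.imread("pics/top0.png"),"side":cv2.imread("pics/side0.png")}
W={"top":(190,175,265,255),"side":(150,230,265,335)}
M={}
for c in ims:
    u0,v0,u1,v1=W[c];h=cv2.cvtColor(ims[c][v0:v1,u0:u1],cv2.COLOR_BGR2HSV)
    m=((h[:,:,0]>100)&(h[:,:,0]<130)&(h[:,:,1]>140)).astype(np.uint8)
    o=((h[:,:,0]<20)&(h[:,:,1]>140)).astype(np.uint8)
    print(c,m.sum(),o.sum()); M[c]=np.maximum(m,o).astype(float)
    cv2.imwrite(f"pics/m{c}.png",M[c]*255)
def bf(x):
    R=Rz(x[2]);C=np.array([x[0],x[1],0])
    return [box(C,R,(-.072,-.066,.062),(.072,.066,.074)),box(C,R,(-.066,-.060,0),(.066,.060,.07)),box(C,R,(.054,-.012,.074),(.066,.012,.106))]
for cs in(["top"],["side"],["top","side"]):
    print(cs,fit(cs,[M[c] for c in cs],[W[c] for c in cs],bf,[.506,.233,6],[.01,.01,5]))
E
```

```text
top 1674 18
side 4186 161
['top'] (array([0.5078765 , 0.23396515, 7.51180984]), np.float64(220.90196078431373))
['side'] (array([0.50393418, 0.23197835, 4.94059193]), np.float64(239.6235294117647))
['top', 'side'] (array([0.50476736, 0.23241316, 5.19265252]), np.float64(470.35294117647055))[ WARN:0@0.504] global loadsave.cpp:1063 imwrite_ Unsupported depth image for selected encoder is fallbacked to CV_8U.
```

```bash
cat >> h.py <<'E'
def overlay(cam,im,boxes,win,s,fn):
    u0,v0,u1,v1=win
    v=cv2.resize(im[v0:v1,u0:u1],None,fx=s,fy=s,interpolation=cv2.INTER_CUBIC)
    for b in boxes:
        q=((P(cam,b)-[u0,v0]+.5)*s).astype(int)
        for i in range(8):
            for k in(1,2,4):
                if not i&k: cv2.line(v,tuple(map(int,q[i])),tuple(map(int,q[i|k])),(0,255,255),1)
    cv2.imwrite(fn,v)
E
python3 - <<'E'
from h import *
def bf(x):
    R=Rz(x[2]);C=np.array([x[0],x[1],0])
    return [box(C,R,(-.072,-.066,.062),(.072,.066,.074)),box(C,R,(-.066,-.060,0),(.066,.060,.07)),box(C,R,(.054,-.012,.074),(.066,.012,.106))]
t=cv2.imread("pics/top0.png");s=cv2.imread("pics/side0.png")
X=[.5055,.2325,5.6]
overlay("top",t,bf(X),(190,180,260,250),5,"pics/a.png")
overlay("side",s,bf(X),(150,230,265,335),4,"pics/b.png")
a=cv2.imread("pics/a.png");b=cv2.imread("pics/b.png");h=max(a.shape[0],b.shape[0])
o=np.zeros((h,a.shape[1]+b.shape[1],3),np.uint8);o[:a.shape[0],:a.shape[1]]=a;o[:b.shape[0],a.shape[1]:]=b
cv2.imwrite("pics/ov1.png",cv2.resize(o,None,fx=.95,fy=.95))
E
```

```text
(no output)
```

View pics/ov1.png

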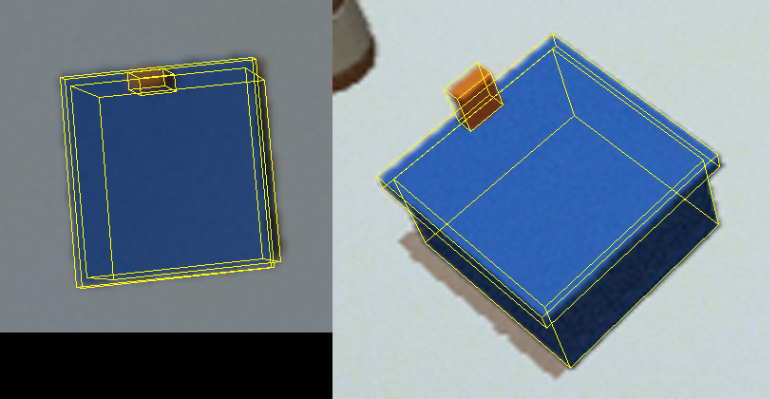

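The overlay fits both views: lid at (0.5055, 0.2325), yaw about 5.6°. The blue lid with its tab on the far edge is the right one. Next I'll work out the reach.

```bash
cat >> h.py <<'E'
def go(target,yawy=None):
    """target TCP world, yawy= world angle of tool y axis deg (mod 180)"""
    s=sense();R=np.array(s["ee_rot"]);p=np.array(s["tcp_pos"])
    d=R.T@(np.array(target)-p)*100
    cur=np.degrees(np.arctan2(R[1,1],R[0,1]))
    sp=0 if yawy is None else -((yawy-cur+90)%180-90)
    print("t",round(s["time_s"],2),"tcp",p.round(4),"yawy",round(cur,2),"delta cm",d.round(2),"spin",round(sp,2),"F",np.round(s["wrist_force"],1),"g",round(s["gripper_width"]*8.7,2),"tilt",R[:2,2].round(4),"j6",round(s["joints"][5],1))
E
python3 - <<'E'
from h import *
go((.5652,.2384,.20),95.6)
E
```

```text
t 0.8 tcp [ 0.283  -0.5573  0.2226] yawy 116.92 delta cm [-61.19  58.17   2.25] spin 21.32 F [-0.7  0.3 -0.4] g 8.67 tilt [ 0.     -0.0001] j6 -14.8
```

```bash
python3 -m inch '[{"fingers":5,"delta_pos":[-1.5,1.4,-1],"spin":2},{"fingers":5,"delta_pos":[-4,4,-1],"spin":4},{"fingers":5,"delta_pos":[-7,6.5,-1],"spin":6},{"fingers":5,"delta_pos":[-10.5,10,-1],"spin":8},{"fingers":5,"delta_pos":[-14,13.3,-1],"spin":10},{"fingers":5,"delta_pos":[-17.5,16.6,-1],"spin":12},{"fingers":5,"delta_pos":[-21,20,-1],"spin":14},{"fingers":5,"delta_pos":[-24.5,23.3,-1],"spin":16},{"fingers":5,"delta_pos":[-28,26.6,-1],"spin":18},{"fingers":5,"delta_pos":[-31.5,30,-1],"spin":20},{"fingers":5,"delta_pos":[-35,33.3,-1],"spin":21.3},{"fingers":5,"delta_pos":[-38.5,36.6,-1],"spin":21.3},{"fingers":5,"delta_pos":[-42,40,-1],"spin":21.3},{"fingers":5,"delta_pos":[-45.5,43.3,-1],"spin":21.3},{"fingers":5,"delta_pos":[-49,46.6,0],"spin":21.3},{"fingers":5,"delta_pos":[-52.5,50,0],"spin":21.3},{"fingers":5,"delta_pos":[-56,53.3,1],"spin":21.3},{"fingers":5,"delta_pos":[-59,56,1],"spin":21.3},{"fingers":5,"delta_pos":[-61,58,2],"spin":21.3},{"fingers":5,"delta_pos":[-61.2,58.2,2],"spin":21.3}]'
python3 - <<'E'
from h import *
go((.5652,.2384,.083),95.6)
a=capture("top");b=capture("side")
crop("top",a,170,150,270,250,4,"pics/t2.png")
crop("side",b,120,180,320,330,4,"pics/s2.png")
E
```

```text
time_s: 2.8
tcp_pos: [0.5652, 0.2415, 0.2003]
ee_rot: [[-0.995, -0.101, -0.002], [-0.101, 0.995, -0.001], [0.002, -0.001, -1.0]]
wrist_force: [0.5, -0.5, -1.2]
gripper_width: 0.573
t 2.8 tcp [0.5652 0.2415 0.2003] yawy 95.77 delta cm [ 0.   -0.3  11.73] spin 0.17 F [ 0.5 -0.5 -1.2] g 4.99 tilt [-0.0023 -0.0011] j6 -122.4
```

View pics/s2.png

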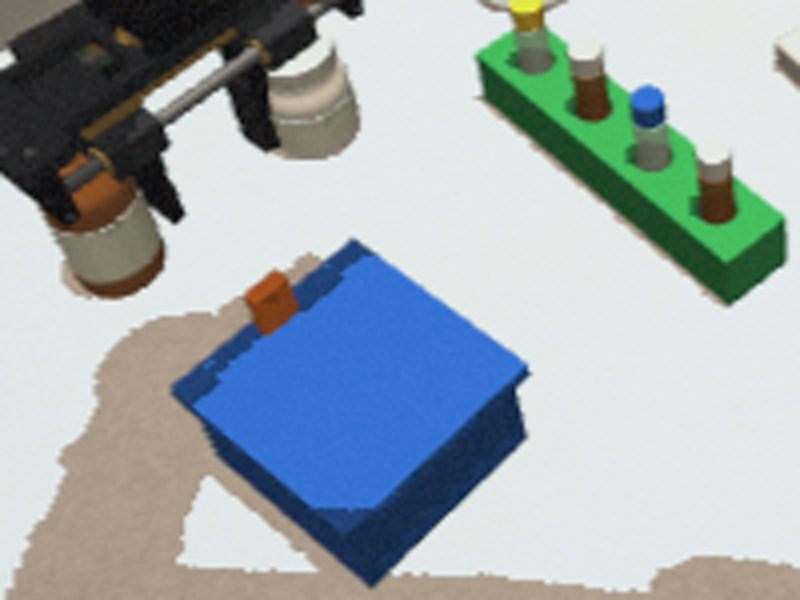

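The gripper straddles the tab line with its jaws along the lid's y. The tab sits at crop (270,300). Descending now.

```bash
python3 -m inch '[{"fingers":5,"delta_pos":[0,0,2],"spin":0},{"fingers":5,"delta_pos":[0,0,4],"spin":0},{"fingers":5,"delta_pos":[0,0,6],"spin":0},{"fingers":5,"delta_pos":[0,0,8],"spin":0},{"fingers":5,"delta_pos":[0,0,9],"spin":0},{"fingers":5,"delta_pos":[0,0,9.5],"spin":0},{"fingers":5,"delta_pos":[0,0,9.5],"spin":0}]'
python3 - <<'E'
from h import *
go((.5652,.2384,.083),95.6)
b=capture("side")
crop("side",b,130,190,270,300,5.5,"pics/s3.png")
E
```

```text
time_s: 3.6
tcp_pos: [0.5653, 0.2382, 0.1078]
ee_rot: [[-0.995, -0.097, 0.0], [-0.097, 0.995, -0.0], [-0.0, -0.0, -1.0]]
wrist_force: [-0.0, 0.6, -0.4]
gripper_width: 0.573
t 3.6 tcp [0.5653 0.2382 0.1078] yawy 95.59 delta cm [0.   0.02 2.48] spin -0.01 F [-0.   0.6 -0.4] g 4.98 tilt [ 0.0001 -0.0001] j6 -122.4
```

View pics/s3.png

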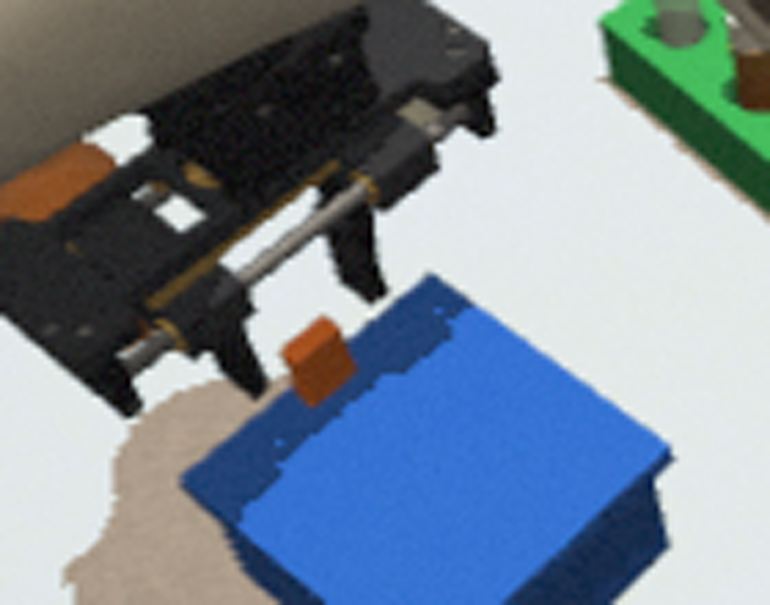

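The fingers straddle the tab, which is at crop (318,360). I'll go down and close on it.

```bash
python3 -m inch '[{"fingers":5,"delta_pos":[0,0,1],"spin":0},{"fingers":5,"delta_pos":[0,0,2],"spin":0},{"fingers":5,"delta_pos":[0,0,2.4],"spin":0},{"fingers":4,"delta_pos":[0,0,2.4],"spin":0},{"fingers":3,"delta_pos":[0,0,2.4],"spin":0},{"fingers":2,"delta_pos":[0,0,2.4],"spin":0},{"fingers":2,"delta_pos":[0,0,2.4],"spin":0},{"fingers":2,"delta_pos":[0,0,2.4],"spin":0}]'
python3 - <<'E'
from h import *
go((.5652,.2384,.083),95.6)
b=capture("side")
crop("side",b,130,190,270,300,5.5,"pics/s4.png")
E
```

```text
time_s: 4.45
tcp_pos: [0.5654, 0.2388, 0.0839]
ee_rot: [[-0.995, -0.098, 0.001], [-0.098, 0.995, 0.0], [-0.001, 0.0, -1.0]]
wrist_force: [1.2, -0.5, -0.4]
gripper_width: 0.274
t 4.45 tcp [0.5654 0.2388 0.0839] yawy 95.63 delta cm [ 0.02 -0.04  0.09] spin 0.03 F [ 1.2 -0.5 -0.4] g 2.38 tilt [0.0006 0.0003] j6 -122.4
```

View pics/s4.png

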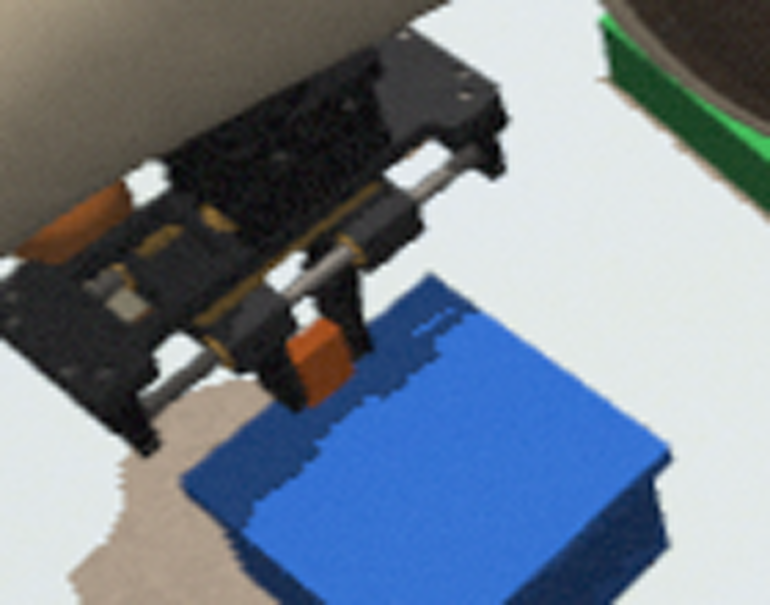

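The tab is gripped, with a 2.38 cm opening. Next I'll tip the lid on an arc about the near rim, going to about 10° first and then looking.

```bash
python3 -m inch '[{"fingers":2,"delta_pos":[0.07,0,-0.27],"spin":0},{"fingers":2,"delta_pos":[0.16,0,-0.55],"spin":0},{"fingers":2,"delta_pos":[0.25,0,-0.82],"spin":0},{"fingers":2,"delta_pos":[0.35,0,-1.09],"spin":0},{"fingers":2,"delta_pos":[0.5,0,-1.5],"spin":0},{"fingers":2,"delta_pos":[0.65,0,-1.9],"spin":0},{"fingers":2,"delta_pos":[0.78,0,-2.14],"spin":0},{"fingers":2,"delta_pos":[0.78,0,-2.14],"spin":0}]'
python3 - <<'E'
from h import *
go((.5652,.2384,.083),95.6)
b=capture("side")
crop("side",b,130,190,280,340,4,"pics/s5.png")
E
```

```text
time_s: 5.3
tcp_pos: [0.5575, 0.2381, 0.1056]
ee_rot: [[-0.995, -0.098, 0.001], [-0.098, 0.995, 0.001], [-0.001, 0.001, -1.0]]
wrist_force: [-0.1, -0.4, -1.5]
gripper_width: 0.27
t 5.3 tcp [0.5575 0.2381 0.1056] yawy 95.63 delta cm [-0.77 -0.05  2.26] spin 0.03 F [-0.1 -0.4 -1.5] g 2.35 tilt [0.0008 0.0006] j6 -122.8
```

View pics/s5.png

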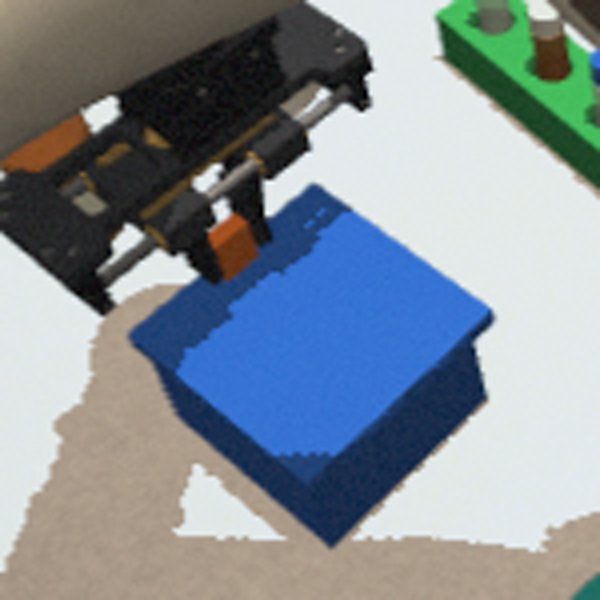

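```bash
cat >> h.py <<'E'
def lidboxes(tabgrip,yaw,th,gz=.027):
    """tabgrip: world grip pt; gz: height of grip over plate top; th tilt deg tab up"""
    a=np.radians(th);Ry=np.array([[np.cos(a),0,-np.sin(a)],[0,1,0],[np.sin(a),0,np.cos(a)]])
    R=Rz(yaw)@Ry;o=np.array(tabgrip)-R@np.array([.06,0,.004+gz])
    return [box(o,R,(-.072,-.066,-.008),(.072,.066,.004)),box(o,R,(.054,-.012,.004),(.066,.012,.036))]
E
python3 - <<'E'
from h import *
b=capture("side")[:,:,::-1].copy();s=sense();g=np.array(s["tcp_pos"])+[0,0,.019]
g0=np.array([.5652,.2384,.103]);gz=.1029-.074
outs=[]
for th in(0,10):
    overlay("side",b,lidboxes(g,5.6,th,gz),(150,220,270,320),3.3,"pics/x.png");outs.append(cv2.imread("pics/x.png"))
cv2.imwrite("pics/ov2.png",np.hstack(outs))
E
```

```text
(no output)
```

View pics/ov2.png

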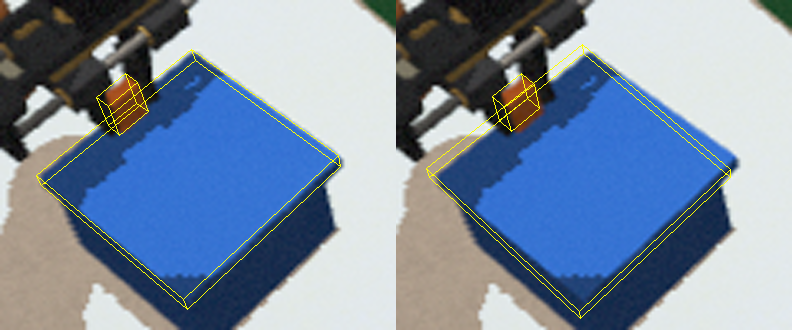

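The lid lifted level because the pads hold the tab rigidly, so the near edge is off the rim. I'll lower it to about 1 cm above the seat and ease the grip in small steps, so that it can pivot down onto the near rim.

```bash
python3 -m inch '[{"fingers":2,"delta_pos":[-0.2,0,0.6],"spin":0},{"fingers":2,"delta_pos":[-0.5,0,1.2],"spin":0},{"fingers":2,"delta_pos":[-0.5,0,1.3],"spin":0},{"fingers":2.2,"delta_pos":[-0.5,0,1.3],"spin":0},{"fingers":2.3,"delta_pos":[-0.5,0,1.3],"spin":0}]'
python3 - <<'E'
from h import *
go((.5652,.2384,.083),95.6)
b=capture("side")
cv2.imwrite("pics/s6.png",b[:,:,::-1])
E
python3 -m inch '[{"fingers":2.34,"delta_pos":[0,0,0],"spin":0},{"fingers":2.34,"delta_pos":[0,0,0],"spin":0}]'
python3 - <<'E'
from h import *
s=sense();print(s["gripper_width"]*8.7,s["moment"],s["wrist_force"])
b=capture("side");a=cv2.imread("pics/s6.png");d=cv2.absdiff(a,b[:,:,::-1].copy())[230:340,150:280];print((d.max(2)>40).sum())
E
```

```text
time_s: 5.9
tcp_pos: [0.5627, 0.2385, 0.0917]
ee_rot: [[-0.995, -0.098, 0.0], [-0.098, 0.995, -0.0], [-0.0, -0.0, -1.0]]
wrist_force: [1.7, 0.0, -1.9]
gripper_width: 0.274
t 5.9 tcp [0.5627 0.2385 0.0917] yawy 95.61 delta cm [-0.25 -0.03  0.87] spin 0.01 F [ 1.7  0.  -1.9] g 2.38 tilt [ 0.0003 -0.    ] j6 -122.5
time_s: 6.15
tcp_pos: [0.562, 0.2383, 0.0919]
ee_rot: [[-0.995, -0.098, -0.001], [-0.098, 0.995, -0.0], [0.001, -0.0, -1.0]]
wrist_force: [-0.6, 0.5, -0.9]
gripper_width: 0.276
2.4011735459741925 [-0.01345299 -0.05004037 -0.04722972] [-0.56487108  0.47602463 -0.89682563]
113
```

```bash
cat > chk.py <<'E'
from h import *
s=sense();print("w",round(s["gripper_width"]*8.7,3),"M",np.round(s["moment"],3),"F",np.round(s["wrist_force"],2),np.round(s["tcp_pos"],4))
b=capture("side");a=cv2.imread("pics/s6.png");d=cv2.absdiff(a,b[:,:,::-1].copy())[230:340,150:280];print("diff",(d.max(2)>40).sum())
E
python3 -m inch '[{"fingers":2.37,"delta_pos":[0,0,0],"spin":0},{"fingers":2.37,"delta_pos":[0,0,0],"spin":0}]' >/dev/null; python3 chk.py
python3 -m inch '[{"fingers":2.39,"delta_pos":[0,0,0],"spin":0},{"fingers":2.39,"delta_pos":[0,0,0],"spin":0}]'>/dev/null; python3 chk.py
python3 -m inch '[{"fingers":2.40,"delta_pos":[0,0,0],"spin":0},{"fingers":2.40,"delta_pos":[0,0,0],"spin":0}]'>/dev/null; python3 chk.py
```

```text
w 2.399 M [-0.02  -0.097 -0.043] F [-0.3  -0.72 -2.25] [0.5623 0.2385 0.092 ]
diff 54
w 2.42 M [-0.006  0.01  -0.033] F [-0.26 -0.12  0.45] [0.5624 0.2385 0.092 ]
diff 324
w 2.409 M [-0.055  0.034  0.02 ] F [-0.21 -0.43 -0.73] [0.5625 0.2385 0.0921]
diff 601
```

```bash
cat > ov.py <<'E'
import sys
from h import *
b=capture("side")[:,:,::-1].copy();s=sense();g=np.array(s["tcp_pos"])+[0,0,.019]
gz=.1029-.074
outs=[]
for th in map(float,sys.argv[2:]):
    overlay("side",b,lidboxes(g,5.6,th,gz),(150,215,270,325),3.3,"pics/x.png");outs.append(cv2.imread("pics/x.png"))
cv2.imwrite(sys.argv[1],np.hstack(outs))
E
python3 ov.py pics/ov3.png 0 5
```

```text
(no output)
```

View pics/ov3.png

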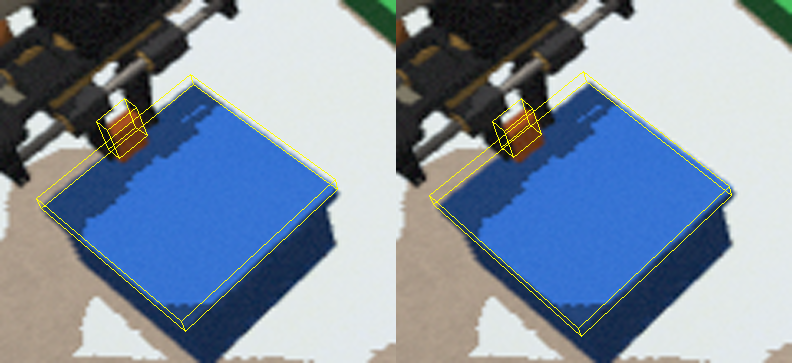

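Easing the grip let the lid settle flat again, and the tab slid down in the pads. So there is a light-grip window around 2.38–2.39 cm. I'll regrip lightly and lift along the arc.

```bash
python3 -m inch '[{"fingers":2.6,"delta_pos":[0,0,0],"spin":0},{"fingers":2.6,"delta_pos":[-0.15,0,0.4],"spin":0},{"fingers":2.6,"delta_pos":[-0.3,0,0.8],"spin":0},{"fingers":2.6,"delta_pos":[-0.3,0,0.8],"spin":0},{"fingers":2.385,"delta_pos":[-0.3,0,0.8],"spin":0},{"fingers":2.385,"delta_pos":[-0.3,0,0.8],"spin":0},{"fingers":2.385,"delta_pos":[-0.3,0,0.8],"spin":0}]'
python3 - <<'E'
from h import *
b=capture("side");cv2.imwrite("pics/s6.png",b[:,:,::-1])
E
python3 chk.py
python3 -m inch '[{"fingers":2.385,"delta_pos":[0.03,0,-0.14],"spin":0},{"fingers":2.385,"delta_pos":[0.07,0,-0.27],"spin":0},{"fingers":2.385,"delta_pos":[0.11,0,-0.41],"spin":0},{"fingers":2.385,"delta_pos":[0.16,0,-0.55],"spin":0},{"fingers":2.385,"delta_pos":[0.25,0,-0.82],"spin":0},{"fingers":2.385,"delta_pos":[0.35,0,-1.09],"spin":0},{"fingers":2.385,"delta_pos":[0.35,0,-1.09],"spin":0}]'>/dev/null
python3 chk.py; python3 ov.py pics/ov4.png 0 5
```

```text
time_s: 7.7
tcp_pos: [0.5654, 0.2388, 0.084]
ee_rot: [[-0.995, -0.098, 0.0], [-0.098, 0.995, 0.0], [-0.0, 0.0, -1.0]]
wrist_force: [0.1, -0.2, -0.3]
gripper_width: 0.275
w 2.417 M [-0.031 -0.07  -0.058] F [0.4  0.2  0.44] [0.5655 0.2388 0.0841]
diff 6
w 2.362 M [ 0.019 -0.055 -0.027] F [-0.48  0.65  0.01] [0.562  0.2386 0.0955]
diff 1173
```

View pics/ov4.png

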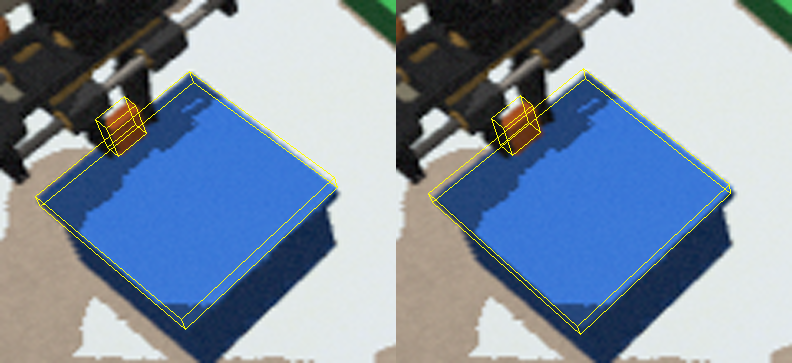

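It's now pivoting: the near corner matches the 5° box and the tab has slipped slightly. I'll continue up the arc with a slightly firmer grip.

```bash
python3 -m inch '[{"fingers":2.38,"delta_pos":[0.09,0,-0.26],"spin":0},{"fingers":2.38,"delta_pos":[0.18,0,-0.5],"spin":0},{"fingers":2.38,"delta_pos":[0.27,0,-0.75],"spin":0},{"fingers":2.38,"delta_pos":[0.4,0,-1.05],"spin":0},{"fingers":2.38,"delta_pos":[0.5,0,-1.25],"spin":0},{"fingers":2.38,"delta_pos":[0.6,0,-1.5],"spin":0},{"fingers":2.38,"delta_pos":[0.6,0,-1.5],"spin":0}]'>/dev/null
python3 chk.py; python3 ov.py pics/ov5.png 6 12
```

```text
w 2.362 M [ 0.009 -0.095 -0.036] F [-0.29  0.04 -0.22] [0.556  0.2379 0.1103]
diff 2103
```

View pics/ov5.png

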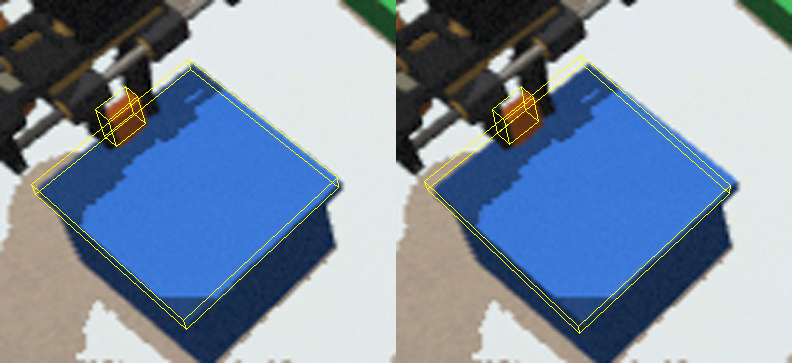

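```bash
cat > tiltfit.py <<'E'
from h import *
from scipy.optimize import minimize
W=(150,205,275,335);u0,v0,u1,v1=W
im=capture("side")[:,:,::-1].copy();s=sense();tp=np.array(s["tcp_pos"])
c=im[v0:v1,u0:u1];h=cv2.cvtColor(c,cv2.COLOR_BGR2HSV)
blue=((h[:,:,0]>98)&(h[:,:,0]<130)&(h[:,:,1]>120)).astype(np.uint8)
bad=(((h[:,:,2]<80)&(blue==0))|((h[:,:,0]<22)&(h[:,:,1]>150))).astype(np.uint8)
bad=cv2.dilate(bad,np.ones((5,5)));bad=cv2.erode(bad,np.ones((3,3)))
# keep edges of dark tub: ignore only the gripper neighbourhood (upper left)
lim=np.zeros_like(bad);gq=P("side",tp+[0,0,.02])[0]-[u0,v0];cv2.circle(lim,tuple(map(int,gq)),45,1,-1);bad&=lim
g=tp+[0,0,.019]
R0=Rz(5.6);C=np.array([.5055,.2325,0])
tub=box(C,R0,(-.066,-.06,0),(.066,.06,.07))
def bx(x): 
    R=Rz(5.6);gg=g+R@np.array([x[2],0,0]);return lidboxes(gg,5.6,x[0],x[1])
f=lambda x:(np.abs(sil("side",[tub]+bx(x)[:1],6,W)-blue)*(1-bad)).sum()+ 2e3*max(0,abs(x[2])-.002)*1e2
best=None
for t0 in(0,5,10,20):
    x0=np.array([t0,.027,0.]);sim=np.vstack([x0,x0+[4,0,0],x0+[0,.006,0],x0+[0,0,.002]])
    r=minimize(f,x0,method="Nelder-Mead",options=dict(initial_simplex=sim,maxiter=150,xatol=1e-4,fatol=.1))
    if best is None or r.fun<best.fun: best=r
x=best.x;a=np.radians(x[0]);Ry=np.array([[np.cos(a),0,-np.sin(a)],[0,1,0],[np.sin(a),0,np.cos(a)]])
gg=g+R0@[x[2],0,0]-[0,0,0];o=gg-R0@Ry@np.array([.06,0,.004+x[1]])
e=R0.T@(o+R0@Ry@np.array([-.069,0,0])-C)
print("tilt",x[0].round(2),"grip h over plate mm",(x[1]*1e3).round(1),"dx",(x[2]*1e3).round(1),"cost",round(best.fun,1),"near edge(tub frame) mm",(e*1e3).round(1))
overlay("side",im,bx(x)+[tub],W,5,"pics/tf.png")
E
python3 tiltfit.py
```

```text
tilt 3.4 grip h over plate mm 33.7 dx -1.3 cost 102.6 near edge(tub frame) mm [-77.2   0.4  83.6]
```

View pics/tf.png

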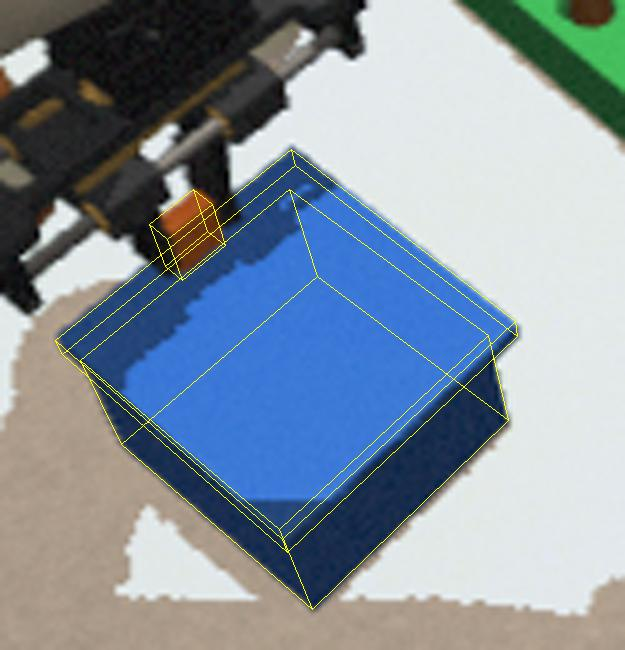

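The fit gives a 3.4° tilt with the near edge about 13 mm above the rim, so 2.38 still holds rigidly. I'll ease the grip in finer steps until it pivots.

```bash
python3 - <<'E'
from h import *
b=capture("side");cv2.imwrite("pics/s6.png",b[:,:,::-1])
E
python3 -m inch '[{"fingers":2.383,"delta_pos":[0,0,0],"spin":0},{"fingers":2.383,"delta_pos":[0,0,0],"spin":0}]'>/dev/null; python3 chk.py
python3 -m inch '[{"fingers":2.385,"delta_pos":[0,0,0],"spin":0},{"fingers":2.385,"delta_pos":[0,0,0],"spin":0}]'>/dev/null; python3 chk.py
python3 tiltfit.py
python3 -m inch '[{"fingers":2.387,"delta_pos":[0,0,0],"spin":0}]'>/dev/null; python3 chk.py
python3 tiltfit.py
```

```text
w 2.407 M [ 0.002 -0.073 -0.02 ] F [ 0.55  0.61 -1.06] [0.5559 0.2378 0.1097]
diff 11
w 2.371 M [ 0.008 -0.049  0.034] F [-0.25  0.43 -0.98] [0.5559 0.2378 0.1098]
diff 7
tilt 3.41 grip h over plate mm 33.8 dx -1.2 cost 102.6 near edge(tub frame) mm [-77.    0.4  83.4]
w 2.403 M [-0.027 -0.034  0.017] F [ 0.15  0.26 -0.52] [0.5559 0.2378 0.1099]
diff 348
tilt 9.05 grip h over plate mm 35.0 dx -1.8 cost 110.3 near edge(tub frame) mm [-72.3   0.4  70.1]
```

That worked: the tilt is 9° with the near edge resting on the rim (70.1 mm). I'll repeat in two cycles: firm up, follow the arc, ease.

```bash
python3 -m inch '[{"fingers":2.37,"delta_pos":[0,0,0],"spin":0},{"fingers":2.37,"delta_pos":[0.12,0,-0.25],"spin":0},{"fingers":2.37,"delta_pos":[0.3,0,-0.55],"spin":0},{"fingers":2.37,"delta_pos":[0.5,0,-0.85],"spin":0},{"fingers":2.37,"delta_pos":[0.65,0,-1.15],"spin":0},{"fingers":2.38,"delta_pos":[0.65,0,-1.15],"spin":0},{"fingers":2.385,"delta_pos":[0.65,0,-1.15],"spin":0},{"fingers":2.387,"delta_pos":[0.65,0,-1.15],"spin":0}]'>/dev/null
python3 chk.py;python3 tiltfit.py
```

```text
w 2.403 M [ 0.012 -0.059 -0.004] F [ 0.71 -0.14 -0.66] [0.5494 0.2371 0.1213]
diff 1184
tilt 13.36 grip h over plate mm 36.0 dx -1.9 cost 116.7 near edge(tub frame) mm [-74.    0.4  71.5]
```

The tilt is 13.4° with the near edge still on the rim. Final cycle to about 20°.

```bash
python3 -m inch '[{"fingers":2.37,"delta_pos":[0,0,0],"spin":0},{"fingers":2.37,"delta_pos":[0.1,0,-0.3],"spin":0},{"fingers":2.37,"delta_pos":[0.2,0,-0.6],"spin":0},{"fingers":2.37,"delta_pos":[0.35,0,-0.95],"spin":0},{"fingers":2.37,"delta_pos":[0.5,0,-1.3],"spin":0},{"fingers":2.37,"delta_pos":[0.65,0,-1.5],"spin":0},{"fingers":2.38,"delta_pos":[0.65,0,-1.5],"spin":0},{"fingers":2.385,"delta_pos":[0.65,0,-1.5],"spin":0},{"fingers":2.387,"delta_pos":[0.65,0,-1.5],"spin":0}]'>/dev/null
python3 chk.py;python3 tiltfit.py
```

```text
w 2.389 M [-0.029 -0.068 -0.018] F [ 0.04 -0.49 -0.77] [0.5429 0.2365 0.1362]
diff 1908
tilt 16.13 grip h over plate mm 36.9 dx -1.8 cost 124.7 near edge(tub frame) mm [-76.7   0.3  80. ]
```

View pics/tf.png

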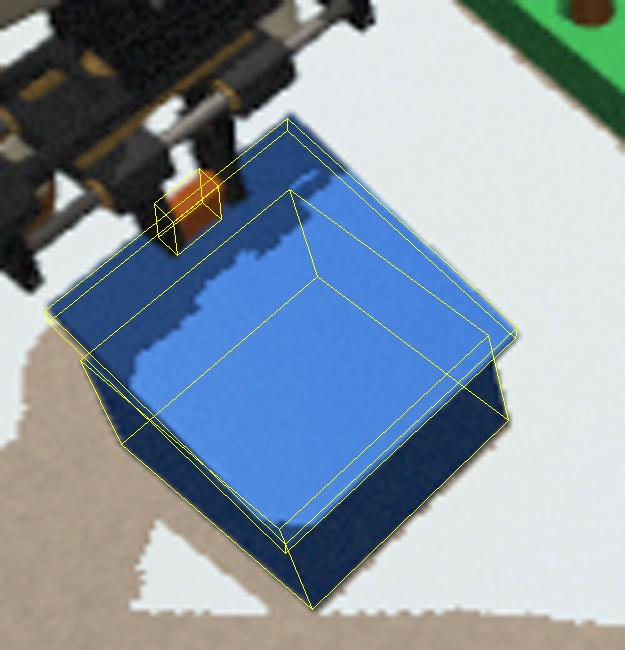

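```bash
python3 -m inch '[{"fingers":2.386,"delta_pos":[-0.2,0,0],"spin":0},{"fingers":2.387,"delta_pos":[-0.4,0,0],"spin":0},{"fingers":2.388,"delta_pos":[-0.4,0,0],"spin":0}]'>/dev/null
python3 chk.py;python3 tiltfit.py
```

```text
w 2.447 M [0.028 0.924 0.049] F [-3.28  0.42 -3.32] [0.5459 0.2365 0.1353]
diff 1786
tilt 17.83 grip h over plate mm 37.5 dx -1.9 cost 134.1 near edge(tub frame) mm [-71.4   0.   75.4]
```

```bash
python3 -m inch '[{"fingers":2.386,"delta_pos":[0.2,0,0],"spin":0},{"fingers":2.387,"delta_pos":[0.2,0,0],"spin":0}]'>/dev/null
python3 chk.py;python3 tiltfit.py
python3 -m inch '[{"fingers":2.388,"delta_pos":[0,0,0],"spin":0},{"fingers":2.388,"delta_pos":[0,0,0],"spin":0}]'>/dev/null
python3 chk.py;python3 tiltfit.py
```

```text
w 2.39 M [-0.095  0.433  0.011] F [-2.05 -0.84 -1.73] [0.5453 0.2368 0.1368]
diff 1862
tilt 18.09 grip h over plate mm 37.9 dx -1.9 cost 135.5 near edge(tub frame) mm [-71.4   0.4  75.9]
w 2.372 M [-0.105  0.248  0.062] F [-0.97 -0.19 -1.71] [0.5454 0.2369 0.1367]
diff 1841
tilt 18.26 grip h over plate mm 37.0 dx -1.9 cost 135.1 near edge(tub frame) mm [-71.5   0.4  76.2]
```

View pics/tf.png

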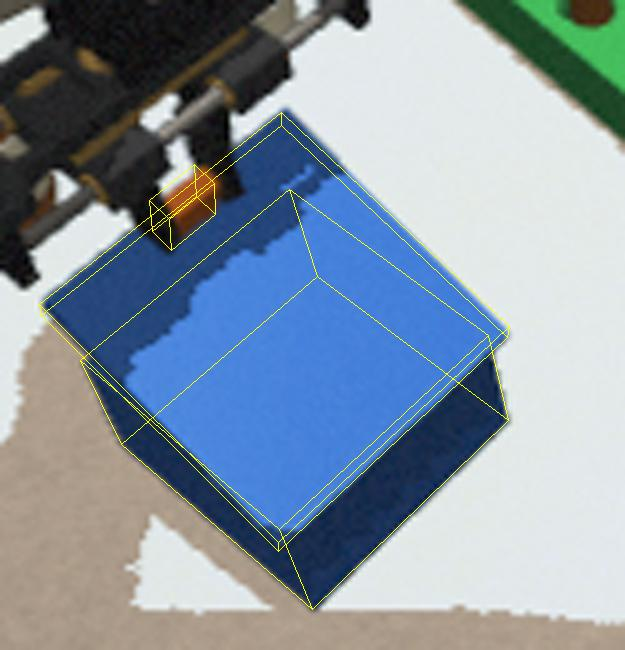

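The skirt is touching the near wall slightly (F -1 to -2 N). I'll back off 3 mm towards the robot and ease so the edge settles on the rim.

```bash
python3 -m inch '[{"fingers":2.386,"delta_pos":[0.15,0,0],"spin":0},{"fingers":2.387,"delta_pos":[0.3,0,0],"spin":0},{"fingers":2.387,"delta_pos":[0.3,0,0],"spin":0}]'>/dev/null
python3 chk.py;python3 tiltfit.py
python3 -m inch '[{"fingers":2.388,"delta_pos":[0,0,0],"spin":0},{"fingers":2.388,"delta_pos":[0,0,0],"spin":0}]'>/dev/null
python3 chk.py;python3 tiltfit.py
```

```text
w 2.37 M [ 0.025 -0.043  0.002] F [ 0.27  0.44 -1.09] [0.5422 0.2367 0.1367]
diff 1993
tilt 20.11 grip h over plate mm 38.3 dx -1.9 cost 138.9 near edge(tub frame) mm [-71.6   0.5  71.5]
w 2.457 M [ 0.01  -0.045 -0.002] F [ 1.05 -0.39 -1.45] [0.5421 0.2365 0.1364]
diff 1989
tilt 19.9 grip h over plate mm 40.0 dx -1.7 cost 143.6 near edge(tub frame) mm [-71.3   0.4  70.2]
```

The tilt is now about 20° with the near edge at 70 mm, on the rim. I'll firm the grip, lift off and carry left (+y).

```bash
python3 -m inch '[{"fingers":2.2,"delta_pos":[0,0,0],"spin":0},{"fingers":2.0,"delta_pos":[0,0,0],"spin":0},{"fingers":2.0,"delta_pos":[0,0,0],"spin":0},{"fingers":2,"delta_pos":[0,0,-0.7],"spin":0},{"fingers":2,"delta_pos":[0,0,-1.6],"spin":0},{"fingers":2,"delta_pos":[0,0,-2.6],"spin":0},{"fingers":2,"delta_pos":[0,0,-3.6],"spin":0},{"fingers":2,"delta_pos":[0,0,-4.5],"spin":0},{"fingers":2,"delta_pos":[0,0,-5],"spin":0},{"fingers":2,"delta_pos":[0,0,-5],"spin":0}]'
python3 tiltfit.py
python3 - <<'E'
from h import *
b=capture("side");crop("side",b,100,160,300,340,3.3,"pics/s7.png")
E
```

```text
time_s: 14.85
tcp_pos: [0.5424, 0.2367, 0.1875]
ee_rot: [[-0.995, -0.098, 0.002], [-0.098, 0.995, 0.001], [-0.002, 0.001, -1.0]]
wrist_force: [0.1, -0.2, -1.3]
gripper_width: 0.269
tilt 21.44 grip h over plate mm 35.1 dx -1.9 cost 301.7 near edge(tub frame) mm [-71.    0.5 122.2]
```

View pics/s7.png

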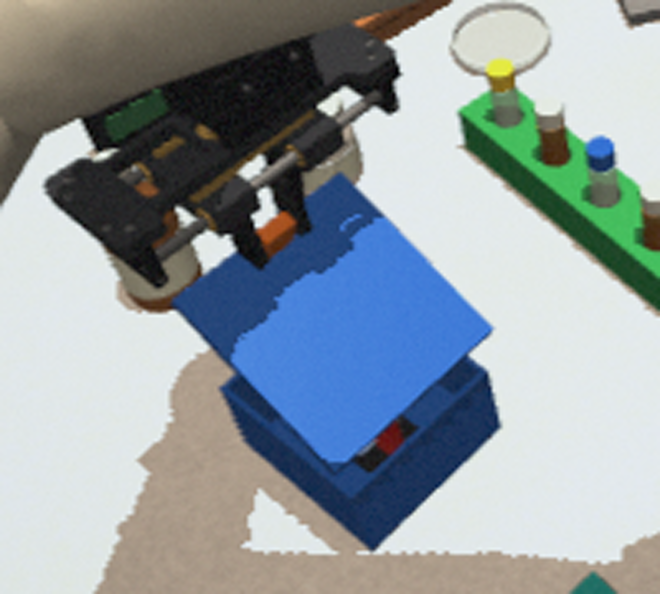

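The lid is off and still tilted, with the red post visible in the tub at crop (390,435). I'll carry it +y and lower it part-way.

```bash
python3 -m inch '[{"fingers":2,"delta_pos":[0,0.8,0],"spin":0},{"fingers":2,"delta_pos":[0,2.2,0],"spin":0},{"fingers":2,"delta_pos":[0,4,0],"spin":0},{"fingers":2,"delta_pos":[0,6,0],"spin":0},{"fingers":2,"delta_pos":[0,8,0],"spin":0},{"fingers":2,"delta_pos":[0,10,0],"spin":0},{"fingers":2,"delta_pos":[0,12,0],"spin":0},{"fingers":2,"delta_pos":[0,14,0],"spin":0},{"fingers":2,"delta_pos":[0,15.8,1],"spin":0},{"fingers":2,"delta_pos":[0,17,2.2],"spin":0},{"fingers":2,"delta_pos":[0,17.5,3.7],"spin":0},{"fingers":2,"delta_pos":[0,17.5,5.2],"spin":0},{"fingers":2,"delta_pos":[0,17.5,6.7],"spin":0},{"fingers":2,"delta_pos":[0,17.5,8],"spin":0},{"fingers":2,"delta_pos":[0,17.5,9],"spin":0},{"fingers":2,"delta_pos":[0,17.5,9.4],"spin":0},{"fingers":2,"delta_pos":[0,17.5,9.4],"spin":0}]'
python3 - <<'E'
from h import *
b=capture("side")[:,:,::-1].copy();s=sense();tp=np.array(s["tcp_pos"])
overlay("side",b,lidboxes(tp+[0,0,.019],5.6,21,.036),(40,180,200,330),4,"pics/s8.png")
crop("top",capture("top"),120,140,280,270,4,"pics/t8.png")
E
```

```text
time_s: 16.65
tcp_pos: [0.5248, 0.4102, 0.0916]
ee_rot: [[-0.995, -0.098, -0.001], [-0.098, 0.995, -0.001], [0.001, -0.001, -1.0]]
wrist_force: [0.7, 0.3, -1.2]
gripper_width: 0.276
```

View pics/s8.png

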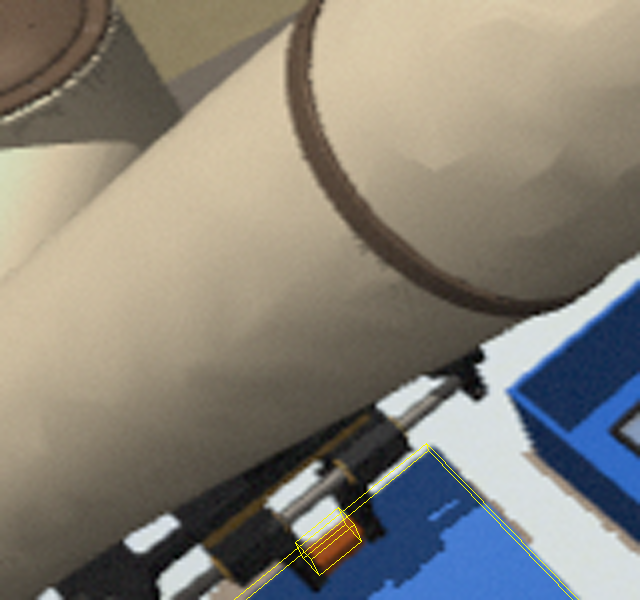

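View pics/t8.png

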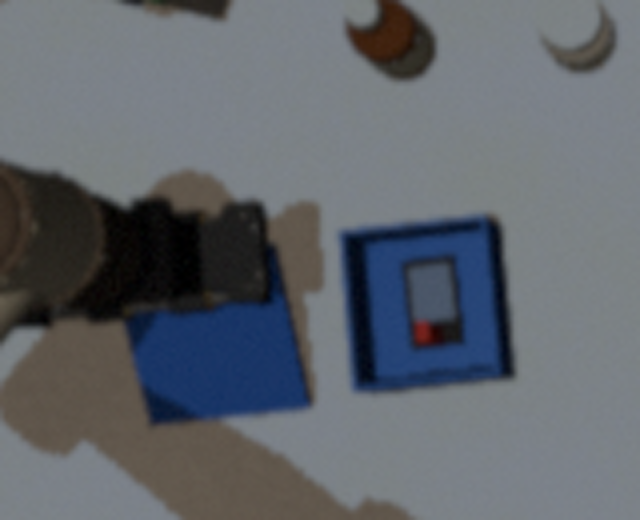

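The model fits the held lid, and it clears the tub by about 30 mm. I'll lower it to touch and then follow the reverse arc with a lighter grip.

```bash
python3 -m inch '[{"fingers":2,"delta_pos":[0,0,0.4],"spin":0},{"fingers":2,"delta_pos":[0,0,0.9],"spin":0},{"fingers":2,"delta_pos":[0,0,1.3],"spin":0},{"fingers":2.3,"delta_pos":[0,0,1.6],"spin":0},{"fingers":2.37,"delta_pos":[0,0,1.8],"spin":0},{"fingers":2.38,"delta_pos":[-0.25,0,2.2],"spin":0},{"fingers":2.38,"delta_pos":[-0.5,0,2.6],"spin":0},{"fingers":2.38,"delta_pos":[-0.75,0,3.0],"spin":0},{"fingers":2.38,"delta_pos":[-0.75,0,3.0],"spin":0}]'
python3 - <<'E'
from h import *
s=sense();print(s["moment"])
a=capture("top")[:,:,::-1].copy();tp=np.array(s["tcp_pos"])
overlay("top",a,lidboxes(tp+[0,0,.019],5.6,15,.036),(130,180,250,270),6,"pics/t9.png")
E
```

```text
time_s: 17.65
tcp_pos: [0.5323, 0.4111, 0.0613]
ee_rot: [[-0.995, -0.097, -0.001], [-0.097, 0.995, -0.001], [0.001, -0.001, -1.0]]
wrist_force: [0.5, 0.1, -0.1]
gripper_width: 0.278
[ 0.05872811 -0.11765043 -0.02046906]
```

View pics/t9.png

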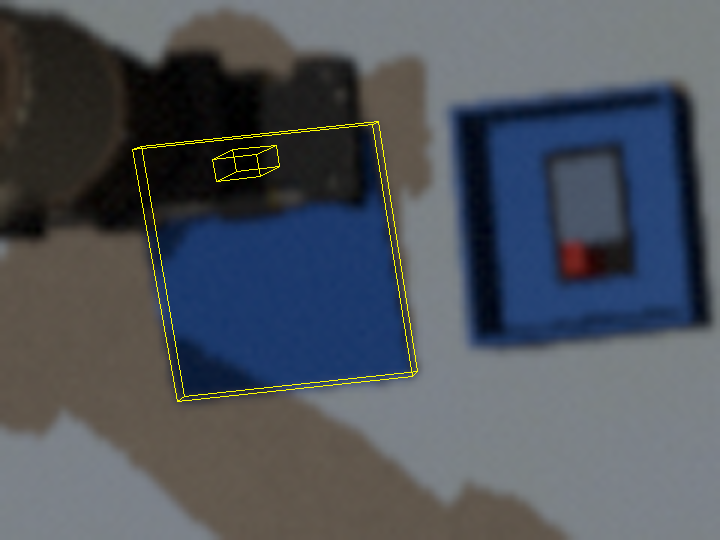

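```bash
python3 -m inch '[{"fingers":2.38,"delta_pos":[-0.25,0,0.4],"spin":0},{"fingers":2.38,"delta_pos":[-0.5,0,0.8],"spin":0},{"fingers":2.38,"delta_pos":[-0.75,0,1.2],"spin":0},{"fingers":2.38,"delta_pos":[-1.0,0,1.6],"spin":0},{"fingers":2.38,"delta_pos":[-1.2,0,2.0],"spin":0},{"fingers":2.38,"delta_pos":[-1.4,0,2.4],"spin":0},{"fingers":2.38,"delta_pos":[-1.55,0,2.7],"spin":0},{"fingers":2.38,"delta_pos":[-1.65,0,2.9],"spin":0},{"fingers":2.38,"delta_pos":[-1.65,0,2.9],"spin":0}]'
python3 - <<'E'
from h import *
s=sense();print(s["moment"])
a=capture("top")[:,:,::-1].copy();tp=np.array(s["tcp_pos"])
overlay("top",a,lidboxes(tp+[0,0,.019],5.6,1,.036),(130,180,250,270),6,"pics/t10.png")
b=capture("side")[:,:,::-1].copy()
overlay("side",b,lidboxes(tp+[0,0,.019],5.6,1,.036),(40,230,190,360),5,"pics/s10.png")
E
```

```text
time_s: 18.6
tcp_pos: [0.5488, 0.4129, 0.033]
ee_rot: [[-0.995, -0.098, -0.0], [-0.098, 0.995, -0.0], [0.0, -0.0, -1.0]]
wrist_force: [0.1, -0.9, -0.6]
gripper_width: 0.274
[-0.10440323  0.04611989 -0.00133667]
```

View pics/s10.png

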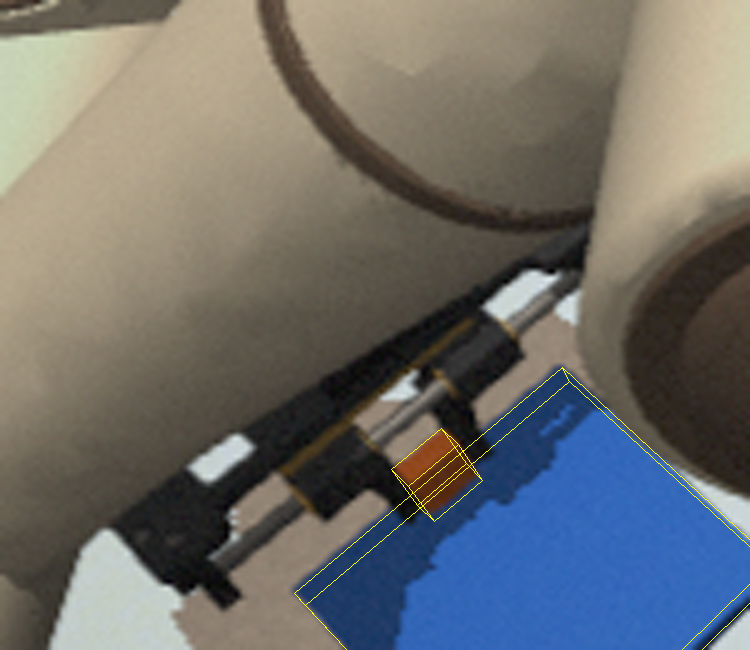

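Almost flat. I'll lower the last 3 mm with a light grip, ease off and open.

```bash
python3 -m inch '[{"fingers":2.385,"delta_pos":[-0.05,0,0.15],"spin":0},{"fingers":2.385,"delta_pos":[-0.05,0,0.3],"spin":0},{"fingers":2.387,"delta_pos":[-0.05,0,0.4],"spin":0},{"fingers":2.387,"delta_pos":[-0.05,0,0.4],"spin":0},{"fingers":2.39,"delta_pos":[-0.05,0,0.4],"spin":0},{"fingers":2.42,"delta_pos":[-0.05,0,0.4],"spin":0},{"fingers":2.6,"delta_pos":[-0.05,0,0.4],"spin":0},{"fingers":3.2,"delta_pos":[-0.05,0,0.4],"spin":0},{"fingers":4,"delta_pos":[-0.05,0,0.4],"spin":0},{"fingers":4.5,"delta_pos":[-0.05,0,0.4],"spin":0},{"fingers":4.5,"delta_pos":[-0.05,0,0],"spin":0},{"fingers":4.5,"delta_pos":[-0.05,0,-2],"spin":0},{"fingers":4.5,"delta_pos":[-0.05,0,-5],"spin":0},{"fingers":4.5,"delta_pos":[-0.05,0,-9],"spin":0},{"fingers":4.5,"delta_pos":[-0.05,0,-13],"spin":0},{"fingers":4.5,"delta_pos":[-0.05,0,-16],"spin":0},{"fingers":4.5,"delta_pos":[-0.05,0,-16.5],"spin":0},{"fingers":4.5,"delta_pos":[-0.05,0,-16.5],"spin":0}]'
python3 - <<'E'
from h import *
s=sense()
a=capture("top");b=capture("side")
spots("top","mag_grip",.035);spots("side","mag_grip",.035);spots("top","lens",.004);spots("side","lens",.004)
cv2.imwrite("pics/t11.png",a[:,:,::-1]);cv2.imwrite("pics/s11.png",b[:,:,::-1])
crop("top",a,130,170,270,260,5.5,"pics/t11c.png");crop("side",b,40,220,280,400,3.3,"pics/s11c.png")
E
```

```text
time_s: 20.5
tcp_pos: [0.5494, 0.4134, 0.2]
ee_rot: [[-0.995, -0.098, 0.002], [-0.098, 0.995, 0.003], [-0.002, 0.002, -1.0]]
wrist_force: [0.4, -0.4, -0.4]
gripper_width: 0.517
top mag_grip 0.58 [227.  222.8] [0.4847 0.2323 0.035 ]
side mag_grip 0.9 [214.9 288.6] [0.4844 0.2333 0.035 ]
top lens 0.72 [227.9 212.5] [0.5217 0.237  0.004 ]
side lens 0.91 [209.2 288. ] [0.5152 0.2341 0.004 ]
```

View pics/s11c.png

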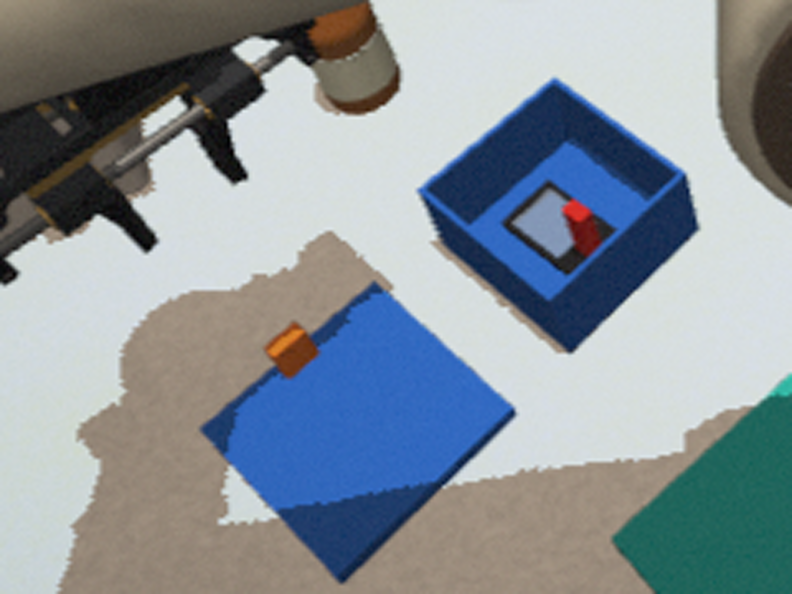

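View pics/t11c.png

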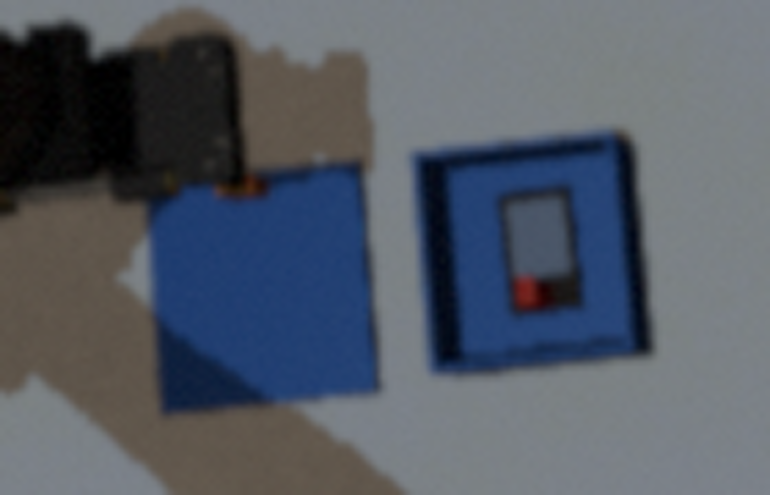

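The lid lies flat and free on the bench beside the tub. Next I'll fit the magnifier's pose.

```bash
cat >> h.py <<'E'
def magboxes(o,R):
    o=np.array(o);return [box(o,R,(-.046,-.022,0),(.030,.022,.006)),box(o,R,(-.024,-.018,.0),(.024,.018,.006)),box(o,R,(-.045,-.006,.006),(-.027,.006,.056))]
def magov(t,s,o,R,wt,ws,fn,st=6,ss=6):
    overlay("top",t,magboxes(o,R),wt,st,"pics/a.png");overlay("side",s,magboxes(o,R),ws,ss,"pics/b.png")
    a=cv2.imread("pics/a.png");b=cv2.imread("pics/b.png");h=max(a.shape[0],b.shape[0])
    z=np.zeros((h,a.shape[1]+b.shape[1],3),np.uint8);z[:a.shape[0],:a.shape[1]]=a;z[:b.shape[0],a.shape[1]:]=b;cv2.imwrite(fn,z)
E
python3 - <<'E'
from h import *
t=cv2.imread("pics/t11.png");s=cv2.imread("pics/s11.png")
magov(t,s,(.521,.236,.004),Rz(5),(205,190,250,240),(175,255,245,315),"pics/m1.png",8,6)
E
```

```text
(no output)
```

View pics/m1.png

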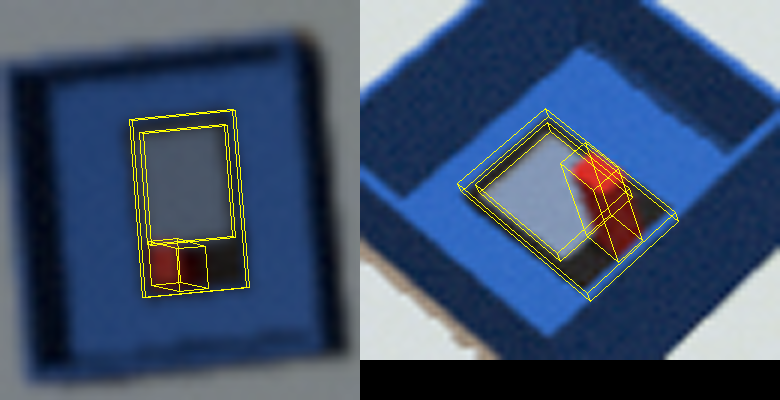

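```bash
python3 - <<'E'
from h import *
go((.4838,.2328,.15),95.0)
E
```

```text
t 20.8 tcp [0.5488 0.4126 0.1967] yawy 95.61 delta cm [  8.22 -17.25   4.72] spin 0.61 F [-0.  -0.3 -0. ] g 4.49 tilt [-0.002  -0.0022] j6 -134.8
```

```bash
python3 -m inch '[{"fingers":4.5,"delta_pos":[0.7,-1.5,0],"spin":0.6},{"fingers":4.5,"delta_pos":[2.2,-4.5,0],"spin":0.6},{"fingers":4.5,"delta_pos":[4,-8.2,0],"spin":0.6},{"fingers":4.5,"delta_pos":[5.8,-12,0.5],"spin":0.6},{"fingers":4.5,"delta_pos":[7.4,-15.5,1.5],"spin":0.6},{"fingers":4.5,"delta_pos":[8.2,-17.2,3],"spin":0.6},{"fingers":4.5,"delta_pos":[8.2,-17.2,4.7],"spin":0.6},{"fingers":4.5,"delta_pos":[8.2,-17.2,6.5],"spin":0.6},{"fingers":4.5,"delta_pos":[8.2,-17.2,8],"spin":0.6},{"fingers":4.5,"delta_pos":[8.2,-17.2,9],"spin":0.6},{"fingers":4.5,"delta_pos":[8.2,-17.2,9],"spin":0.6},{"fingers":4.5,"delta_pos":[8.2,-17.2,9],"spin":0.6}]' >/dev/null
python3 - <<'E'
from h import *
go((.4838,.2328,.019),95)
t=capture("top");s=capture("side")
crop("side",s,140,190,290,320,5,"pics/s12.png");crop("top",t,190,170,270,260,5,"pics/t12.png")
E
```

```text
t 22.0 tcp [0.4848 0.2339 0.1085] yawy 95.04 delta cm [ 0.11 -0.1   8.95] spin 0.04 F [ 0.8 -0.9  0.3] g 4.49 tilt [ 0.0002 -0.0003] j6 -128.0
```

View pics/s12.png

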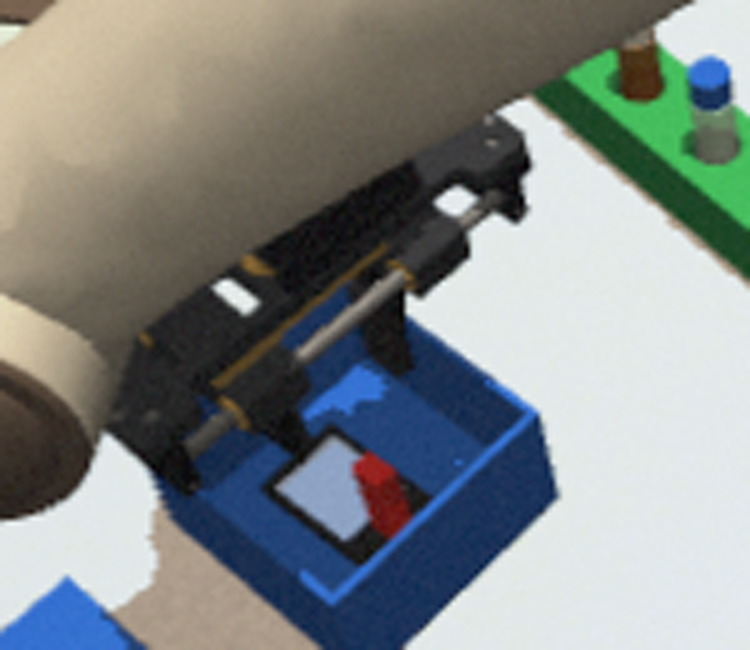

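```bash
python3 -m inch '[{"fingers":4.5,"delta_pos":[0.1,-0.1,1],"spin":0},{"fingers":4.5,"delta_pos":[0.1,-0.1,2.2],"spin":0},{"fingers":4.5,"delta_pos":[0.1,-0.1,3.4],"spin":0},{"fingers":4.5,"delta_pos":[0.1,-0.1,4.3],"spin":0},{"fingers":4.5,"delta_pos":[0.1,-0.1,4.8],"spin":0},{"fingers":4.5,"delta_pos":[0.1,-0.1,4.8],"spin":0}]' >/dev/null
python3 - <<'E'
from h import *
go((.4838,.2328,.019),95)
s=capture("side")
crop("side",s,140,190,290,320,5,"pics/s13.png")
E
```

```text
t 22.7 tcp [0.4831 0.2323 0.0592] yawy 95.01 delta cm [-0.08  0.05  4.02] spin 0.01 F [ 0.   0.3 -0.6] g 4.47 tilt [-0.0017 -0.0015] j6 -128.0
```

View pics/s13.png

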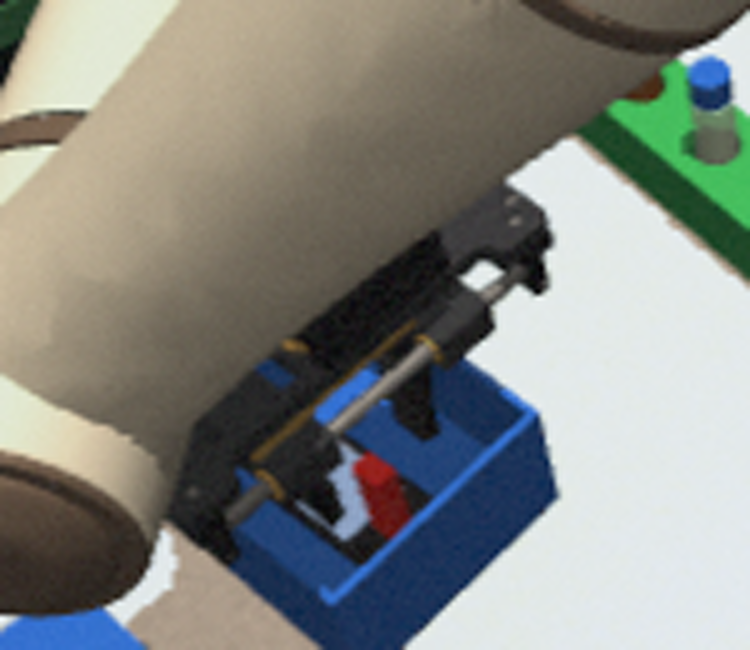

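The finger tips at (335,515) and (430,432) bracket the post top at (377,468). I'll descend, close and look.

```bash
python3 -m inch '[{"fingers":4.5,"delta_pos":[-0.05,0,1],"spin":0},{"fingers":4.5,"delta_pos":[-0.05,0,2.1],"spin":0},{"fingers":4.5,"delta_pos":[-0.05,0,3.2],"spin":0},{"fingers":4.5,"delta_pos":[-0.05,0,3.9],"spin":0},{"fingers":4,"delta_pos":[-0.05,0,3.9],"spin":0},{"fingers":3,"delta_pos":[-0.05,0,3.9],"spin":0},{"fingers":2,"delta_pos":[-0.05,0,3.9],"spin":0},{"fingers":1.4,"delta_pos":[-0.05,0,3.9],"spin":0},{"fingers":0.8,"delta_pos":[-0.05,0,3.9],"spin":0},{"fingers":0.8,"delta_pos":[-0.05,0,3.9],"spin":0},{"fingers":0.8,"delta_pos":[-0.05,0,3.9],"spin":0},{"fingers":0.8,"delta_pos":[-0.05,0,3.9],"spin":0}]'
```

```text
time_s: 23.95
tcp_pos: [0.4842, 0.2329, 0.0217]
ee_rot: [[-0.996, -0.088, 0.0], [-0.088, 0.996, 0.0], [-0.0, 0.0, -1.0]]
wrist_force: [0.2, -0.3, 1.3]
gripper_width: 0.136
```

The opening is 1.18 cm, so the post is held. Lifting.

```bash
python3 -m inch '[{"fingers":0.8,"delta_pos":[0,0,-0.4],"spin":0},{"fingers":0.8,"delta_pos":[0,0,-1.2],"spin":0},{"fingers":0.8,"delta_pos":[0,0,-2.4],"spin":0},{"fingers":0.8,"delta_pos":[0,0,-4],"spin":0},{"fingers":0.8,"delta_pos":[0,0,-6],"spin":0},{"fingers":0.8,"delta_pos":[0,0,-8],"spin":0},{"fingers":0.8,"delta_pos":[0,0,-10],"spin":0},{"fingers":0.8,"delta_pos":[0,0,-12],"spin":0},{"fingers":0.8,"delta_pos":[0,0,-13.5],"spin":0},{"fingers":0.8,"delta_pos":[0,0,-14.5],"spin":0},{"fingers":0.8,"delta_pos":[0,0,-15],"spin":0},{"fingers":0.8,"delta_pos":[0,0,-15],"spin":0}]'
python3 - <<'E'
from h import *
t=capture("top")[:,:,::-1].copy();s=capture("side")[:,:,::-1].copy()
p=np.array(sense()["tcp_pos"]);
R=Rz(5);o=p+[0,0,-.0217+.004]+R@np.array([.036,0,0])
magov(t,s,o,R,(190,160,270,250),(140,160,270,260),"pics/m2.png",4,4)
# stage fit views
crop("top",t[:,:,::-1],330,195,385,255,10,"pics/st.png")
E
```

```text
time_s: 25.15
tcp_pos: [0.4842, 0.2329, 0.172]
ee_rot: [[-0.996, -0.087, 0.001], [-0.087, 0.996, 0.001], [-0.001, 0.001, -1.0]]
wrist_force: [-0.3, -0.4, -0.7]
gripper_width: 0.132
```

View pics/m2.png

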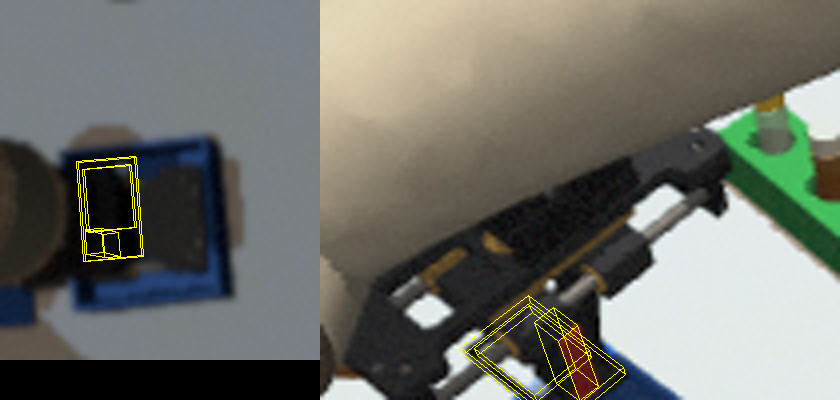

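View pics/st.png

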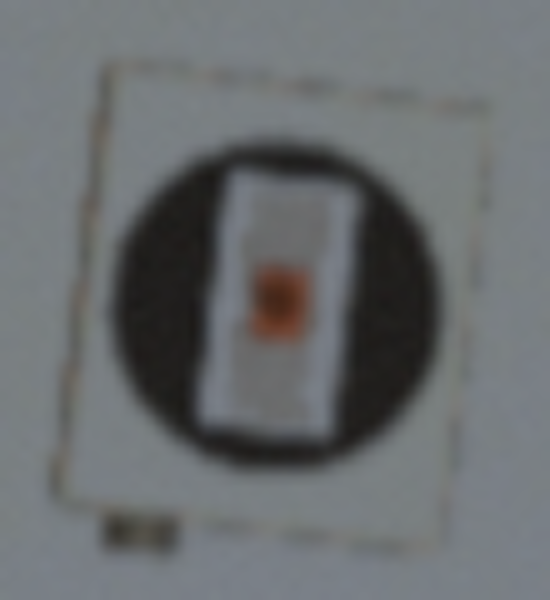

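```bash
cat >> h.py <<'E'
def stboxes(x,y,yaw):
    R=Rz(yaw);o=np.array([x,y,0])
    return [box(o,R,(-.075,-.065,0),(.075,.065,.025)),box(o,R,(-.042,-.022,.025),(.042,.022,.037)),box(o,R,(-.012,-.009,.039),(.012,.009,.043))]
def both(t,s,bx,wt,ws,fn,st,ss):
    overlay("top",t,bx,wt,st,"pics/a.png");overlay("side",s,bx,ws,ss,"pics/b.png")
    a=cv2.imread("pics/a.png");b=cv2.imread("pics/b.png");h=max(a.shape[0],b.shape[0])
    z=np.zeros((h,a.shape[1]+b.shape[1],3),np.uint8);z[:a.shape[0],:a.shape[1]]=a;z[:b.shape[0],a.shape[1]:]=b;cv2.imwrite(fn,z)
E
python3 - <<'E'
from h import *
t=cv2.imread("pics/top0.png");s=cv2.imread("pics/side0.png")
both(t,s,stboxes(.471,-.200,-4.5),(330,195,385,255),(305,165,390,235),"pics/st2.png",6,5)
E
```

```text
(no output)
```

View pics/st2.png

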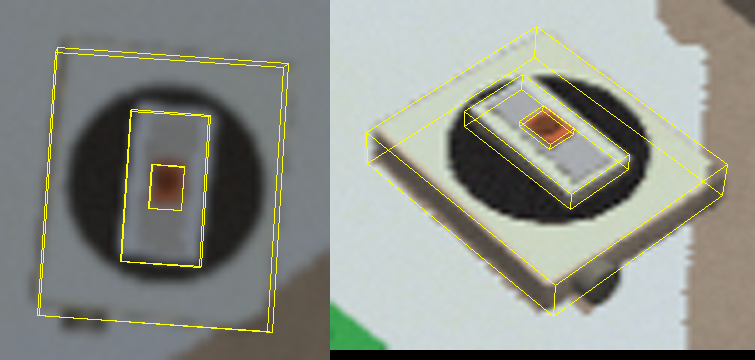

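The model fits well, and the chip centre agrees in both views. I'll refine the slide yaw numerically.

```bash
python3 - <<'E'
from h import *
for c,f,w,m in(("top","pics/top0.png",(340,208,374,246),0),("side","pics/side0.png",(326,174,370,212),0)):
    im=cv2.imread(f);u0,v0,u1,v1=w;k=10
    g=cv2.resize(im[v0:v1,u0:u1],None,fx=k,fy=k,interpolation=cv2.INTER_CUBIC)
    hsv=cv2.cvtColor(g,cv2.COLOR_BGR2HSV);gr=hsv[:,:,2]
    th,_=cv2.threshold(gr,0,255,cv2.THRESH_OTSU);b=(gr>th).astype(np.uint8)
    n,l,st,ce=cv2.connectedComponentsWithStats(b);ctr=np.array(b.shape[::-1])/2
    # component nearest centre, with some size
    i=min([i for i in range(1,n) if st[i,4]>3000],key=lambda i:np.hypot(*(ce[i]-ctr)))
    cn=max(cv2.findContours((l==i).astype(np.uint8),0,1)[0],key=cv2.contourArea)
    r=cv2.boxPoints(cv2.minAreaRect(cn))/k+[u0-.5+.05,v0-.5+.05]
    X=np.array([onz(c,q,.037) for q in r]);print(c,th,X.mean(0).round(4))
    for a in range(4):
        d=X[(a+1)%4]-X[a];print(np.hypot(*d[:2]).round(4),np.degrees(np.arctan2(d[1],d[0])).round(2))
    red=((hsv[:,:,0]<20)|(hsv[:,:,0]>170))&(hsv[:,:,1]>110);ys,xs=np.nonzero(red)
    print("chip",onz(c,(xs.mean()/k+u0-.45,ys.mean()/k+v0-.45),.042).round(4),red.sum())
W=(330,195,385,255)
E
```

```text
top 80.0 [ 0.4738 -0.2008  0.037 ]
0.0865 -7.83
0.0466 -97.55
0.0864 172.0
0.0463 82.49
chip [ 0.4734 -0.2009  0.042 ] 2413
side 126.0 [ 0.47   -0.1977  0.037 ]
0.1246 -136.52
0.1448 129.41
0.1142 43.58
0.1447 -46.46
chip [ 0.4692 -0.2005  0.042 ] 3637
```

```bash
python3 - <<'E'
from h import *
t=cv2.imread("pics/top0.png");s=cv2.imread("pics/side0.png")
from scipy.optimize import minimize
# maximise gradient along projected model edges, both cams
G={}
for c,im in(("top",t),("side",s)):
    g=cv2.GaussianBlur(cv2.cvtColor(im,cv2.COLOR_BGR2GRAY),(0,0),1.0).astype(np.float32)
    G[c]=(cv2.Sobel(g,cv2.CV_32F,1,0)/8,cv2.Sobel(g,cv2.CV_32F,0,1)/8)
E=[(0.042,.022,.037),(.038,.013,.039),(.075,.065,.025)]
def score(x,c):
    R=Rz(x[2]);o=np.array([x[0],x[1],0]);tot=0
    for k,(a,b,z) in enumerate(E):
        if k==1: continue
        pts=np.array([[a,b],[a,-b],[-a,-b],[-a,b]])
        for i in range(4):
            p,q=pts[i],pts[(i+1)%4];L=p+(q-p)*np.linspace(.08,.92,40)[:,None]
            X=np.c_[L,np.full(40,z)]@R.T+o;uv=P(c,X).astype(np.float32)
            d=uv[-1]-uv[0];n=np.array([-d[1],d[0]])/np.hypot(*d)
            gx=cv2.remap(G[c][0],uv[:,0],uv[:,1],1).ravel();gy=cv2.remap(G[c][1],uv[:,0],uv[:,1],1).ravel()
            tot+=abs((gx*n[0]+gy*n[1]).mean())*(1 if k==0 else 1)
    return -tot
for cs in(["top"],["side"],["top","side"]):
    best=min((minimize(lambda x:sum(score(x,c) for c in cs),x0,method="Nelder-Mead",options=dict(initial_simplex=np.array(x0)+np.vstack([np.zeros(3),np.diag([.003,.003,3])]))) for x0 in([.471,-.2,-4],[.473,-.201,-7],[.469,-.2,-6])),key=lambda r:r.fun)
    print(cs,best.x.round(4),best.fun)
x=[.4713,-.2007,-6.5]
both(t,s,stboxes(*x),(330,195,385,255),(305,165,390,235),"pics/st3.png",6,5)
E
```

```text
['top'] [ 0.4741 -0.2015 -7.5703] -93.66665649414062Traceback (most recent call last):
  File "<stdin>", line 23, in <module>
  File "<stdin>", line 23, in <genexpr>
    res = _minimize_neldermead(fun, x0, args, callback, bounds=bounds,
                               **options)
    fxr = func(xr)
    fx = function(np.copy(x), *(wrapper_args + args))
  File "<stdin>", line 23, in <lambda>
  File "<stdin>", line 23, in <genexpr>
  File "<stdin>", line 17, in score
  File "h.py", line 4, in P
    c=get_calibration(cam);K=np.array(c["K"]);T=np.linalg.inv(np.array(c["T"]))
ValueError: time passes only in moves, steps and waits
```

```bash
sed -i '2a import functools\nget_calibration=functools.lru_cache(None)(get_calibration)' h.py; head -5 h.py
cat > edgefit.py <<'E'
from h import *
from scipy.optimize import minimize
t=cv2.imread("pics/top0.png");s=cv2.imread("pics/side0.png")
G={}
for c,im in(("top",t),("side",s)):
    g=cv2.GaussianBlur(cv2.cvtColor(im,cv2.COLOR_BGR2GRAY),(0,0),1.0).astype(np.float32)
    G[c]=(cv2.Sobel(g,cv2.CV_32F,1,0)/8,cv2.Sobel(g,cv2.CV_32F,0,1)/8)
E=[(0.042,.022,.037),(.075,.065,.025)]
def score(x,c):
    R=Rz(x[2]);o=np.array([x[0],x[1],0]);tot=0
    for k,(a,b,z) in enumerate(E):
        pts=np.array([[a,b],[a,-b],[-a,-b],[-a,b]])
        for i in range(4):
            p,q=pts[i],pts[(i+1)%4];L=p+(q-p)*np.linspace(.08,.92,40)[:,None]
            X=np.c_[L,np.full(40,z)]@R.T+o;uv=P(c,X).astype(np.float32)
            d=uv[-1]-uv[0];n=np.array([-d[1],d[0]])/np.hypot(*d)
            gx=cv2.remap(G[c][0],uv[:,0],uv[:,1],1).ravel();gy=cv2.remap(G[c][1],uv[:,0],uv[:,1],1).ravel()
            tot+=abs((gx*n[0]+gy*n[1]).mean())
    return -tot
for cs in(["top"],["side"],["top","side"]):
    best=min((minimize(lambda x:sum(score(x,c) for c in cs),x0,method="Nelder-Mead",options=dict(initial_simplex=np.array(x0)+np.vstack([np.zeros(3),np.diag([.003,.003,3])]))) for x0 in([.471,-.2,-4],[.473,-.201,-7],[.469,-.2,-6])),key=lambda r:r.fun)
    print(cs,best.x.round(4),best.fun)
x=best.x
both(t,s,stboxes(*x),(330,195,385,255),(305,165,390,235),"pics/st3.png",6,5)
E
python3 edgefit.py
```

```text
import numpy as np,cv2
from station import *
import functools
get_calibration=functools.lru_cache(None)(get_calibration)
def P(cam,X):
['top'] [ 0.4741 -0.2015 -7.5703] -93.66665649414062
['side'] [ 0.4683 -0.2    -7.7057] -204.13914489746094
['top', 'side'] [ 0.4697 -0.2004 -7.7951] -272.7291259765625
```

View pics/st3.png

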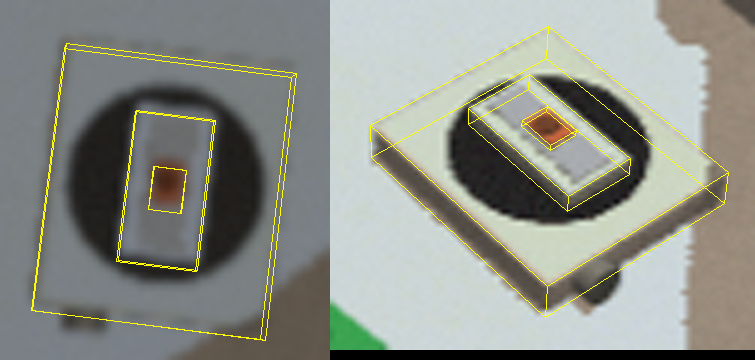

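Both views give a slide yaw of about -7.7°. They disagree on x by a few mm, so I'll fix that by looking at the magnifier over the slide in each picture. Next is the carry over the rack, with the underside at 0.154 m and the vial tops at 0.100 m.

```bash
python3 - <<'E'
from h import *
go((.4348,-.1959,.172),82.3)
E
```

```text
t 25.25 tcp [0.4836 0.2325 0.1707] yawy 95.01 delta cm [  8.6  -42.25  -0.09] spin 12.71 F [ 0.   0.1 -1.1] g 1.18 tilt [-0.0012 -0.0007] j6 -128.0
```

```bash
python3 -m inch '[{"fingers":0.8,"delta_pos":[0.1,-0.6,0],"spin":0.5},{"fingers":0.8,"delta_pos":[0.4,-2,0],"spin":1},{"fingers":0.8,"delta_pos":[0.9,-4.5,0],"spin":1.5},{"fingers":0.8,"delta_pos":[1.5,-7.5,0],"spin":2},{"fingers":0.8,"delta_pos":[2.2,-10.5,0],"spin":3},{"fingers":0.8,"delta_pos":[2.8,-13.5,0],"spin":4},{"fingers":0.8,"delta_pos":[3.4,-16.5,0],"spin":5},{"fingers":0.8,"delta_pos":[4,-19.5,0],"spin":6},{"fingers":0.8,"delta_pos":[4.6,-22.5,0],"spin":7},{"fingers":0.8,"delta_pos":[5.2,-25.5,0],"spin":8},{"fingers":0.8,"delta_pos":[5.8,-28.5,0],"spin":9},{"fingers":0.8,"delta_pos":[6.4,-31.5,0],"spin":10},{"fingers":0.8,"delta_pos":[7,-34.5,0],"spin":11},{"fingers":0.8,"delta_pos":[7.6,-37.5,0],"spin":12},{"fingers":0.8,"delta_pos":[8.1,-40,0],"spin":12.7},{"fingers":0.8,"delta_pos":[8.4,-41.5,0],"spin":12.7},{"fingers":0.8,"delta_pos":[8.6,-42.2,0],"spin":12.7},{"fingers":0.8,"delta_pos":[8.6,-42.2,0],"spin":12.7},{"fingers":0.8,"delta_pos":[8.6,-42.2,0],"spin":12.7}]'
python3 - <<'E'
from h import *
go((.4348,-.1959,.0907),82.3)
t=capture("top")[:,:,::-1].copy();s=capture("side")[:,:,::-1].copy()
p=np.array(sense()["tcp_pos"]);R=Rz(-7.7);o=p+[0,0,-.0177]+R@np.array([.036,0,0])
magov(t,s,o,R,(325,180,395,260),(280,120,400,240),"pics/m3.png",4,4)
E
```

```text
time_s: 27.15
tcp_pos: [0.4349, -0.195, 0.1712]
ee_rot: [[-0.991, 0.134, -0.0], [0.134, 0.991, 0.0], [0.0, 0.0, -1.0]]
wrist_force: [0.9, 0.8, -0.5]
gripper_width: 0.138
t 27.15 tcp [ 0.4349 -0.195   0.1712] yawy 82.3 delta cm [-0.   -0.1   8.05] spin 0.0 F [ 0.9  0.8 -0.5] g 1.2 tilt [-0.0004  0.0002] j6 -93.1
```

View pics/m3.png

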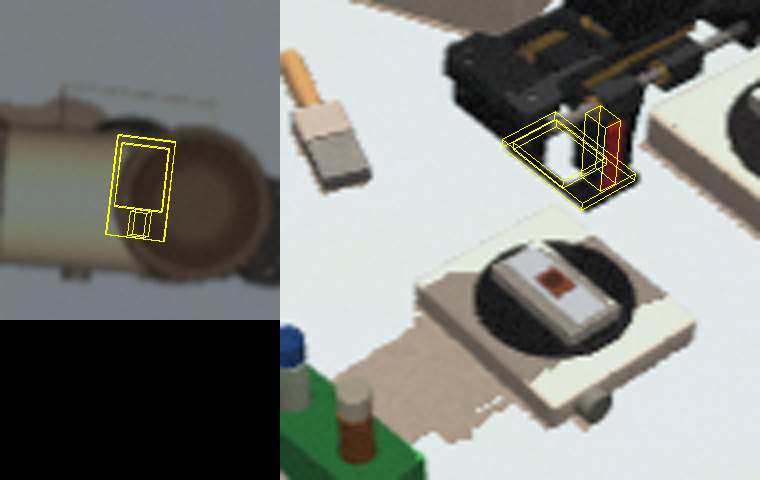

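The top view is blocked by the arm, so I'll work in the side view, comparing magnifier and stage in the same camera.

```bash
python3 - <<'E'
from h import *
s=capture("side")[:,:,::-1].copy();cv2.imwrite("pics/s20.png",s)
p=np.array(sense()["tcp_pos"]);print(p);R=Rz(-7.7);o=p+[0,0,-.0177]+R@np.array([.036,0,0]);W=(330,135,380,185)
overlay("side",s,[],W,8,"pics/a.png");overlay("side",s,magboxes(o,R),W,8,"pics/b.png")
cv2.imwrite("pics/m4.png",np.hstack([cv2.imread("pics/a.png"),cv2.imread("pics/b.png")]))
for n in("lens","mag_grip"): spots("side",n,o[2] if n=="lens" else o[2]+.031)
E
```

```text
[ 0.43532541 -0.1945123   0.1713664 ]
side lens 0.81 [354.1 159.7] [ 0.4599 -0.2049  0.1537]
side lens 0.36 [346.5 185.7] [ 0.4119 -0.1219  0.1537]
side mag_grip 0.52 [360.5 155.2] [ 0.4372 -0.2002  0.1847]
```

View pics/m4.png

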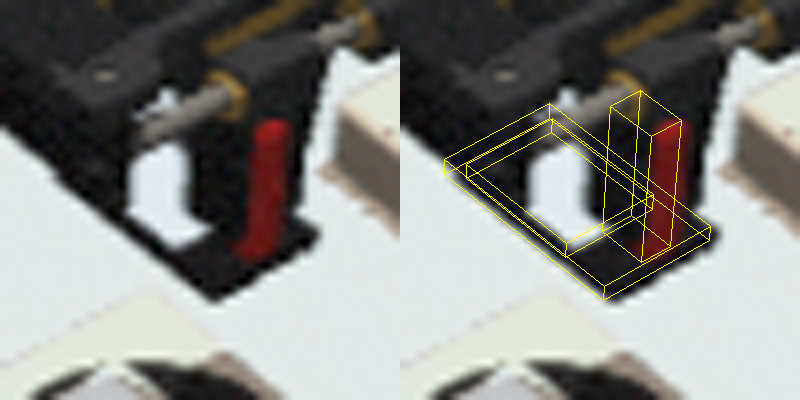

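```bash
python3 -m inch '[{"fingers":0.8,"delta_pos":[0,-0.1,1],"spin":0},{"fingers":0.8,"delta_pos":[0,-0.1,2.5],"spin":0},{"fingers":0.8,"delta_pos":[0,-0.1,4],"spin":0},{"fingers":0.8,"delta_pos":[0,-0.1,5.5],"spin":0},{"fingers":0.8,"delta_pos":[0,-0.1,6.7],"spin":0},{"fingers":0.8,"delta_pos":[0,-0.1,7.6],"spin":0},{"fingers":0.8,"delta_pos":[0,-0.1,8],"spin":0},{"fingers":0.8,"delta_pos":[0,-0.1,8],"spin":0},{"fingers":0.8,"delta_pos":[0,-0.1,8],"spin":0}]'
cat > look.py <<'E'
import sys
from h import *
s=capture("side")[:,:,::-1].copy();cv2.imwrite("pics/s21.png",s)
p=np.array(sense()["tcp_pos"]);print(p.round(4));R=Rz(-7.7);B=np.array([-.0022,-.0005,0])
o=p+[0,0,-.0177]+R@np.array([.036,0,0])+B;W=(320,155,385,215)
stg=stboxes(.4683,-.200,-7.7)
overlay("side",s,[],W,6,"pics/a.png");overlay("side",s,magboxes(o,R)+stg[1:2],W,6,"pics/b.png")
cv2.imwrite(sys.argv[1],np.hstack([cv2.imread("pics/a.png"),cv2.imread("pics/b.png")]))
E
python3 look.py pics/m5.png
```

```text
time_s: 28.3
tcp_pos: [0.4355, -0.1962, 0.0917]
ee_rot: [[-0.991, 0.133, 0.001], [0.133, 0.991, -0.0], [-0.001, -0.0, -1.0]]
wrist_force: [-0.4, -0.5, -0.7]
gripper_width: 0.141
[ 0.4356 -0.1962  0.0919]
```

View pics/m5.png

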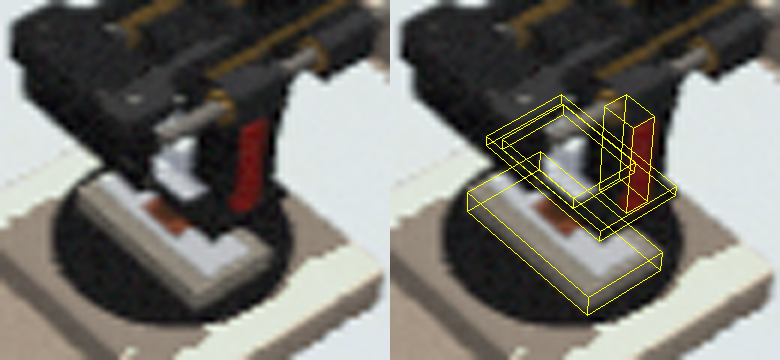

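The overlay, with its bias taken from this same view, matches the frame corner at (213,240). In side coordinates the lens is at (0.469,-0.2015) and the chip at (0.4685,-0.200). I'll shift +1 mm in y and descend to a 1 cm gap.

```bash
python3 -m inch '[{"fingers":0.8,"delta_pos":[0,0.05,0.3],"spin":0},{"fingers":0.8,"delta_pos":[0,0.1,0.7],"spin":0},{"fingers":0.8,"delta_pos":[0,0.1,1.1],"spin":0},{"fingers":0.8,"delta_pos":[0,0.1,1.5],"spin":0},{"fingers":0.8,"delta_pos":[0,0.1,1.8],"spin":0},{"fingers":0.8,"delta_pos":[0,0.1,2.0],"spin":0},{"fingers":0.8,"delta_pos":[0,0.1,2.05],"spin":0},{"fingers":0.8,"delta_pos":[0,0.1,2.05],"spin":0},{"fingers":0.8,"delta_pos":[0,0.1,2.05],"spin":0},{"fingers":0.8,"delta_pos":[0,0.1,2.05],"spin":0}]'
python3 look.py pics/m6.png; python3 - <<'E'
from h import *
s=sense();print(s["wrist_force"],s["moment"],s["tcp_pos"])
t=capture("top");crop("top",t,140,160,400,270,3,"pics/t20.png");spots("side","lens",.053);spots("side","specimen",.043)
E
```

```text
time_s: 29.35
tcp_pos: [0.4354, -0.1951, 0.071]
ee_rot: [[-0.991, 0.134, 0.0], [0.134, 0.991, -0.0], [-0.0, -0.0, -1.0]]
wrist_force: [0.6, 0.5, -0.7]
gripper_width: 0.137
[ 0.4354 -0.1951  0.071 ]
[-0.47935285 -0.32981439  0.086463  ] [-0.01736663 -0.03494817  0.00879113] [ 0.43536474 -0.19512764  0.07098517]
side lens 0.45 [351.8 187.9] [ 0.4609 -0.2042  0.053 ]
side specimen 0.6 [347.4 187.7] [ 0.4765 -0.2044  0.043 ]
```

View pics/m6.png

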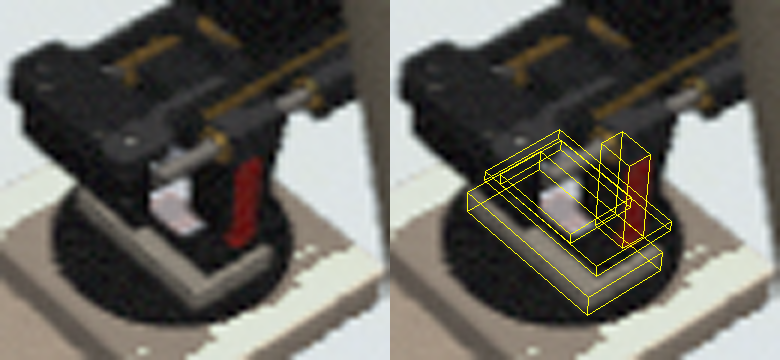

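View pics/t20.png

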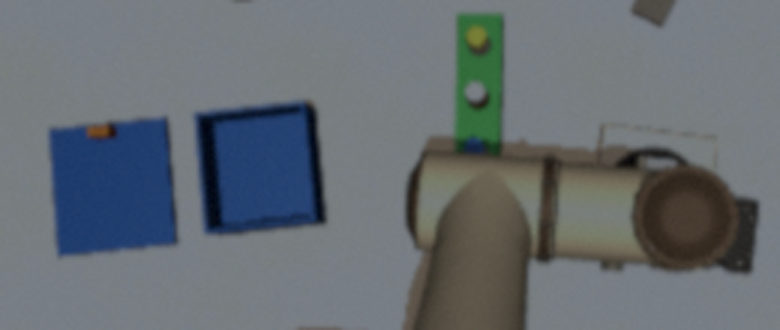

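```bash
python3 -m inch '[{"fingers":0.8,"delta_pos":[0,0,0],"spin":0},{"fingers":0.8,"delta_pos":[0,0,0],"spin":0},{"fingers":0.8,"delta_pos":[0,0,0],"spin":0},{"fingers":0.8,"delta_pos":[0,0,0],"spin":0},{"fingers":0.8,"delta_pos":[0,0,0],"spin":0}]'; python3 - <<'E'
from h import *
cv2.imwrite("pics/fin.png",capture("side")[:,:,::-1]);print(np.round(sense()["joint_velocities"],2))
E
```

```text
time_s: 30.05
tcp_pos: [0.4353, -0.1951, 0.0708]
ee_rot: [[-0.991, 0.134, -0.0], [0.134, 0.991, 0.0], [0.0, 0.0, -1.0]]
wrist_force: [-0.1, -0.5, -0.5]
gripper_width: 0.137
[ 0.06 -0.09 -0.06  0.13 -0.04 -0.02]
```

View pics/fin.png

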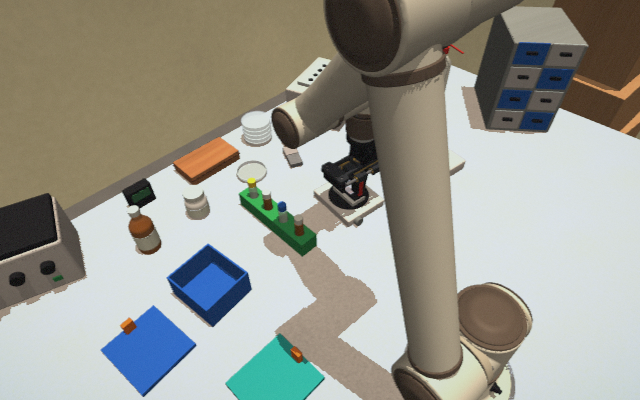

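The vials, bottle, jar and dish all look undisturbed, and the lid lies flat beside the tub at (149,350). The magnifier is held still over the slide at (350,190). Handing in.

```bash
python3 -c "
from station import *
print(finish_job())"
```

```text
the job is handed in; nothing more can be done
None
```

I handed the job in at about 30 s on the clock, with the magnifier still held over the fossil; no verdict was reported.

**Lid:** I tipped the lid by its tab to about 20° with the near edge on the rim. It took several tries:
- At full grip the pads held the tab rigidly and the lid came up level, about 2 cm clear of the rim. I lowered it, and it dropped about 8 mm back onto the rim when I eased the grip.
- I then tipped it in short lift-and-ease steps. The near edge was sometimes 10–13 mm off the rim between steps.
- The skirt rubbed the near wall once, at about 3 N.

After that I lifted it off, laid it flat and right way up about 3 cm to the left of the tub, and let go.

**Magnifier:** I gripped it by the red post, carried it over the vials with about 5 cm to spare, and lowered it over the smaller stage.

**Last checks:**
- **Height:** the underside should be about 53 mm above the bench, 10 mm over the fossil. This comes from the arm's position, not a direct measurement.
- **Centring:** the lens is within about 1 mm of the fossil in the side view. The side and top cameras disagreed by 4–6 mm along x on the stage. The arm hid the magnifier from the top camera at the end, so I centred it using the side view alone. The network's own side-view points did not back this up: they put the lens about 16 mm short of the fossil along x, with low confidence, and I trusted the overlay instead.
- **Alignment:** the wrist is turned to the slide's fitted direction of -7.7°, and the frame looked parallel to it and level.
- **Contact and surroundings:** wrist forces were close to zero and the arm was still. The vials and the objects at the back looked undisturbed.

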